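Ready the gauge carriage with flatted shafts

ROBOT

A 6-joint arm with a two-finger parallel gripper is mounted at the origin on the work surface. World frame = base frame: x ahead of the robot, y to its left, z up, the work surface at z = 0. Lengths are in m, angles in rad, forces in N, time in s.
With the tool pointing down it reaches from about 0.25 to 0.775 m from the base axis. Payload 4 kg.
Tool frame: the origin (TCP) lies at the very end of the fingers, on their centre line; the grasp point (between the pads) lies 19 mm behind it (robot.tcp_to_grasp is the distance from the TCP to the grasp point, in m); z points along the fingers, y is the line along which they close (so a half turn about z gives the same grasp; the last joint's range is limited). The gripper opens to 94 mm and grips with 3 to 60 N. Pads are 16 mm wide; open, the fingers measure 119 mm over their backs; the gripper's body (75 mm by 177 mm) begins 78 mm behind the grasp point.
Start: joints at [-1.376, 0.087, 1.371, -0, 1.684, -0.103], TCP at [0.161, -0.526, 0.206] pointing down, gripper open.
Joint ranges: [-3.1, 3.1], [-0.76, 2.03], [0.27, 2.55], [-1.08, 4.22], [0.17, 2.65], [-2.57, 2.57]. Speed limits (rad/s): [2.79, 2.79, 3.14, 3.14, 3.14, 3.14].

INTERFACE

Orientations are given as [roll, pitch, yaw] about the fixed x, y, z axes, in that order (R = Rz(yaw) Ry(pitch) Rx(roll)).
In Python, from bench import robot gives the robot as it stands.
- The arm moves only by the shell command python3 nudge.py 'ROWS'. ROWS is 1 to 20 rows, parted by a bar, with the numbers parted by spaces; each row has 5 numbers: the finger opening in m, then dx, dy, dz in units of 20 mm, then a turn about the tool's z in units of 0.1 rad; each row shifts and turns the commanded pose from where the row before left it, along the tool's axes as they then stand; what a row does not reach is not made up. A row lasts 1/12 s, in which the tool goes at most 0.0417 m and 0.125 rad, less where a joint would pass 70% of its speed; a pose out of reach is approached as far as the arm can. The fingers move at their own pace and stop on an object; the grip force is fixed at half the most. Time passes only in rows, so rows that do not move let the fingers close. It prints the time, the measured TCP pose, the force, the opening and the grip force at its end. Input that does not fit is refused with a message, and nothing moves.
- robot.get_obs(): the state, without advancing time (a new reading comes with each control period).
- robot.snapshot(name): name is "scene" or "side" or "wrist"; returns a dict with "color" (400x640x3 uint8, blue, green, red), "fx", "fy", "cx", "cy" (pixels), "k1" (the pictures are not rectified: a ray, as slopes to the right and down, at radius r is drawn at 1 + k1 r^2 times it, then the intrinsics apply), "extrinsics" (4x4, takes a point from world to camera coordinates). Camera axes: x right, y down, z forward; pixel columns grow to the right and rows downward; lengths in m; the calibration is good to about 2 mm. A picture is of the moment at which its call begins. There is no depth.
- robot.close_job(): hands the job in; it is judged then, once.
The state is a dict: "time": time; "joint_positions": joint angles; "qvel": joint speeds; "joint_torque": joint torques, N m; "tool_pos": TCP position; "ee_rot": TCP orientation; "wrist_force": force on the tool from outside, world axes, zero at the start; "wrist_torque": the same for the moment, N m; "width": finger opening in m; "finger_force": force on a finger pad.
Only numpy, scipy, OpenCV 4.12 (cv2) and the standard library are available. Lean on these libraries where they do the work, as an engineer would, in place of code of your own. Each camera call takes 0.05 s, during which the arm holds its last target. There are 200 camera calls.

TASK

Get the gauging station ready for a batch: draw the carriage fully out from under the gauge bridge (it has a red post to hold), lay every shaft from the wooden rest centred in a vee of its own on the carriage, and roll each one until its bright milled flat faces straight up; only when all lie so, push the carriage fully home under the bridge, with the flats still up. Also set out one clean tray for the gauged shafts: lift only the top tray from the nested stack, without taking the next one along, and stand it upright and square in the middle of the blue board. Leave the other trays nested and the other things on the bench where they are.

Things in the scene. Friction and masses are not known exactly. Their poses are not given: they have to be found in the camera images.
- station: fixed station: steel base 330 x 345 x 12 mm with a green bridge with three dial gauges. Origin on the table under the middle of the drawn-out carriage; y points along the travel towards the bridge: crossbeam centred at y = 150 mm, 60 mm wide in y, 330 in x, underside 123 mm above the table, top 153 mm (dials 205 mm), posts at x = +-143 mm
- carriage (a joint): travel of the carriage in m: 0 = drawn out to the loading stop, 0.150 = home under the bridge; starts part way in, friction about 2 N, stays where left. Bed 220 x 130 mm with two rows of 90-degree vees, 70 mm apart, rows 12 mm thick, 44 mm either side of the middle: 76 mm of shaft free to grip. Vee walls rise to the axis height of a shaft; a shaft stays as turned, by friction
- carriage_handle (a point): point to grip on the red upright square post (16 x 16 mm, top 20 mm above this point, in line with the station's axes) at the carriage's end away from the bridge, 95 mm from the middle of the vees along the travel and in line with the middle vee
- vee_a (a point): first vee of the carriage: the point on the axis of a shaft seated in it, at mid-length of the seat (58 mm above the bed, 82 mm above the table). y axis along the vee and the carriage travel, z up, x across the vees. Moves with the carriage, nearest the robot
- vee_b (a point): middle vee of the carriage: the point on the axis of a shaft seated in it, at mid-length of the seat (58 mm above the bed, 82 mm above the table). y axis along the vee and the carriage travel, z up, x across the vees. Moves with the carriage
- vee_c (a point): last vee of the carriage: the point on the axis of a shaft seated in it, at mid-length of the seat (58 mm above the bed, 82 mm above the table). y axis along the vee and the carriage travel, z up, x across the vees. Moves with the carriage, farthest from the robot
- rest: fixed wooden rest, 210 x 130 mm, with two rows of 90-degree vees like the carriage's (rows 12 mm thick, 44 mm either side of the middle, vees along its y axis at x = -70, 0, 70 mm). Origin on the table under its centre; a shaft's axis lies 68 mm above the table in it, 58 mm above its board
- shaft_1: dark round steel shaft, 120 mm long, 28 mm diameter, 0.45 kg, one bright milled flat 21 mm wide along its whole length, 9 mm from the axis. Origin on the axis at mid-length; x along the shaft, +z out through the middle of the flat (z up = flat up). Starts in a vee of the wooden rest, flat turned any way. May be absent (None from the start).
- shaft_2: dark round steel shaft, 120 mm long, 28 mm diameter, 0.45 kg, one bright milled flat 21 mm wide along its whole length, 9 mm from the axis. Origin on the axis at mid-length; x along the shaft, +z out through the middle of the flat (z up = flat up). Starts in a vee of the wooden rest, flat turned any way. May be absent (None from the start).
- shaft_3: dark round steel shaft, 120 mm long, 28 mm diameter, 0.45 kg, one bright milled flat 21 mm wide along its whole length, 9 mm from the axis. Origin on the axis at mid-length; x along the shaft, +z out through the middle of the flat (z up = flat up). Starts in a vee of the wooden rest, flat turned any way. May be absent (None from the start).
- tray_top: white plastic tray, 136 x 62 mm at the rim, 38 mm high, 0.09 kg; along both long sides the rim is an upright band 8 mm high (30 to 38 mm above the underside), 62 mm across the bands, to pinch from above. Origin at centre of underside, x along length. Nested trays sit 14 mm apart in height: 6 mm clear between one band and the next below. Top one of the stack of three.
- tray_mid: white plastic tray, 136 x 62 mm at the rim, 38 mm high, 0.09 kg; along both long sides the rim is an upright band 8 mm high (30 to 38 mm above the underside), 62 mm across the bands, to pinch from above. Origin at centre of underside, x along length. Nested trays sit 14 mm apart in height: 6 mm clear between one band and the next below. Middle of the stack; it stays.
- tray_low: white plastic tray, 136 x 62 mm at the rim, 38 mm high, 0.09 kg; along both long sides the rim is an upright band 8 mm high (30 to 38 mm above the underside), 62 mm across the bands, to pinch from above. Origin at centre of underside, x along length. Nested trays sit 14 mm apart in height: 6 mm clear between one band and the next below. Lowest, on the black mat; it stays.
- blue_board: loose flat blue board lying on the table, 140 x 84 mm, 6 mm thick, 0.4 kg; it may be left wherever it lies. Origin at the centre of its underside, x along its length
- red_box: bystander: open red plastic box 110 x 110 x 40 mm, origin under its centre
- oil_jar: bystander: amber jar, 52 mm diameter, 75 mm high, origin under its centre
- loupe: bystander: small black eye loupe, 44 mm diameter, 38 mm high, origin under its centre
- brass_weight: bystander: brass weight, 44 mm diameter, 35 mm high, origin under its centre
- dish: bystander: clear shallow dish, 80 mm diameter, 16 mm high, origin under its centre
- screwdriver: bystander: screwdriver 170 mm long lying on the table along its x axis

How it is judged:
On the way, in this order (a step that is already met when the one before it is completed fails the run):
1. the carriage is drawn fully out to the loading stop (within 8 mm) (value of joint carriage below 0.008 m), for 0.2 s.
2. with the carriage still drawn out (within 20 mm), every shaft lies in a vee of its own with its flat up, and has been let go (value of joint carriage below 0.02 m and ((x of shaft_1 in the frame of vee_a between -0.008 and 0.008 m and y of shaft_1 in the frame of vee_a between -0.015 and 0.015 m and z of shaft_1 in the frame of vee_a between -0.006 and 0.006 m) or (x of shaft_1 in the frame of vee_b between -0.008 and 0.008 m and y of shaft_1 in the frame of vee_b between -0.015 and 0.015 m and z of shaft_1 in the frame of vee_b between -0.006 and 0.006 m) or (x of shaft_1 in the frame of vee_c between -0.008 and 0.008 m and y of shaft_1 in the frame of vee_c between -0.015 and 0.015 m and z of shaft_1 in the frame of vee_c between -0.006 and 0.006 m)) and angle between each of shaft_1, shaft_2, shaft_3's own z axis and vertical below 0.15 rad and linear speed of each of shaft_1, shaft_2, shaft_3 below 0.02 m/s and ((x of shaft_2 in the frame of vee_a between -0.008 and 0.008 m and y of shaft_2 in the frame of vee_a between -0.015 and 0.015 m and z of shaft_2 in the frame of vee_a between -0.006 and 0.006 m) or (x of shaft_2 in the frame of vee_b between -0.008 and 0.008 m and y of shaft_2 in the frame of vee_b between -0.015 and 0.015 m and z of shaft_2 in the frame of vee_b between -0.006 and 0.006 m) or (x of shaft_2 in the frame of vee_c between -0.008 and 0.008 m and y of shaft_2 in the frame of vee_c between -0.015 and 0.015 m and z of shaft_2 in the frame of vee_c between -0.006 and 0.006 m)) and ((x of shaft_3 in the frame of vee_a between -0.008 and 0.008 m and y of shaft_3 in the frame of vee_a between -0.015 and 0.015 m and z of shaft_3 in the frame of vee_a between -0.006 and 0.006 m) or (x of shaft_3 in the frame of vee_b between -0.008 and 0.008 m and y of shaft_3 in the frame of vee_b between -0.015 and 0.015 m and z of shaft_3 in the frame of vee_b between -0.006 and 0.006 m) or (x of shaft_3 in the frame of vee_c between -0.008 and 0.008 m and y of shaft_3 in the frame of vee_c between -0.015 and 0.015 m and z of shaft_3 in the frame of vee_c between -0.006 and 0.006 m)) and contact force between each of shaft_1, shaft_2, shaft_3 and the fingers below 0.1 N), for 0.3 s.
At the end, for the whole second after the job is handed in: Carriage home within 8 mm; each shaft in a vee (within 8 mm across, 15 along, 6 in height), flat up within 0.15 rad, at rest; top tray upright on the blue board within 20 mm of its middle and 0.25 rad of its length; the other trays still nested on the table (value of joint carriage above 0.142 m and velocity of joint carriage below 0.01 m/s and ((x of shaft_1 in the frame of vee_a between -0.008 and 0.008 m and y of shaft_1 in the frame of vee_a between -0.015 and 0.015 m and z of shaft_1 in the frame of vee_a between -0.006 and 0.006 m) or (x of shaft_1 in the frame of vee_b between -0.008 and 0.008 m and y of shaft_1 in the frame of vee_b between -0.015 and 0.015 m and z of shaft_1 in the frame of vee_b between -0.006 and 0.006 m) or (x of shaft_1 in the frame of vee_c between -0.008 and 0.008 m and y of shaft_1 in the frame of vee_c between -0.015 and 0.015 m and z of shaft_1 in the frame of vee_c between -0.006 and 0.006 m)) and angle between each of shaft_1, shaft_2, shaft_3, tray_mid's own z axis and vertical below 0.15 rad and linear speed of each of shaft_1, shaft_2, shaft_3, tray_top below 0.02 m/s and ((x of shaft_2 in the frame of vee_a between -0.008 and 0.008 m and y of shaft_2 in the frame of vee_a between -0.015 and 0.015 m and z of shaft_2 in the frame of vee_a between -0.006 and 0.006 m) or (x of shaft_2 in the frame of vee_b between -0.008 and 0.008 m and y of shaft_2 in the frame of vee_b between -0.015 and 0.015 m and z of shaft_2 in the frame of vee_b between -0.006 and 0.006 m) or (x of shaft_2 in the frame of vee_c between -0.008 and 0.008 m and y of shaft_2 in the frame of vee_c between -0.015 and 0.015 m and z of shaft_2 in the frame of vee_c between -0.006 and 0.006 m)) and ((x of shaft_3 in the frame of vee_a between -0.008 and 0.008 m and y of shaft_3 in the frame of vee_a between -0.015 and 0.015 m and z of shaft_3 in the frame of vee_a between -0.006 and 0.006 m) or (x of shaft_3 in the frame of vee_b between -0.008 and 0.008 m and y of shaft_3 in the frame of vee_b between -0.015 and 0.015 m and z of shaft_3 in the frame of vee_b between -0.006 and 0.006 m) or (x of shaft_3 in the frame of vee_c between -0.008 and 0.008 m and y of shaft_3 in the frame of vee_c between -0.015 and 0.015 m and z of shaft_3 in the frame of vee_c between -0.006 and 0.006 m)) and horizontal distance between tray_top and blue_board below 0.02 m and angle between the x axis of tray_top and the x axis of blue_board, either way round below 0.25 rad and height (world z) of each of tray_top, tray_low below 0.012 m and angle between tray_top's own z axis and vertical below 0.1 rad and horizontal distance between tray_mid and tray_low below 0.012 m and height (world z) of tray_mid between 0.009 and 0.03 m); the robot touches nothing.
It fails at once if the middle tray is lifted out of the stack (height (world z) of tray_mid above 0.05 m).
It fails at once if a bystander is moved more than 50 mm (distance of any of red_box, oil_jar, loupe, brass_weight, dish, screwdriver from where it was at the start of the episode above 0.05 m).
Of shaft_1, shaft_2, shaft_3 only 2 to 3 are there at a start; the rules pass over those that are not, and their reading is None.
At some moment in a run one of blue_board may be knocked a few centimetres aside while the robot is not near it.
It also fails if it takes over 210 s, if anything falls off the work surface, if the arm or the gripper's body presses on something with over 40 N, if the wrist force passes 120 N, or if a joint passes its speed limit or range.

## Working session

There is one attempt and no reset: what is moved stays moved. The work goes in short steps, Python scripts to look and compute and a shell command to move; the robot and the scene stay as the last step left them, time stands still between calls to the robot, and variables do not carry over. Pictures are saved under pics/ and viewed, at most 14 in all, crops included, and the job is handed in when it is done.

```bash
ls; mkdir -p pics
cat > h.py <<'E'
from bench import robot
import numpy as np, cv2, json
def snap(n,f):
    s=robot.snapshot(n); cv2.imwrite('pics/'+f+'.png',s['color'])
    d={k:(np.array(v).tolist()) for k,v in s.items() if k!='color'}
    json.dump(d,open('pics/'+f+'.json','w')); return s
def load(f): return json.load(open('pics/'+f+'.json'))
def ray(f,u,v):
    d=load(f); a=np.array([(u-d['cx'])/d['fx'],(v-d['cy'])/d['fy']]); p=a.copy()
    for _ in range(20): p=a/(1+d['k1']*(p@p))
    E=np.array(d['extrinsics']); R,t=E[:3,:3],E[:3,3]
    w=R.T@np.array([p[0],p[1],1]); return -R.T@t, w/np.linalg.norm(w)
def atz(f,u,v,z):
    c,w=ray(f,u,v); return c+w*(z-c[2])/w[2]
def tri(*obs):
    A=np.zeros((3,3));b=np.zeros(3)
    for o in obs:
        c,w=ray(*o);P=np.eye(3)-np.outer(w,w);A+=P;b+=P@c
    x=np.linalg.solve(A,b); 
    return x,[float(np.linalg.norm((np.eye(3)-np.outer(w,w))@(x-c))) for c,w in (ray(*o) for o in obs)]
def proj(f,X):
    d=load(f);E=np.array(d['extrinsics']);q=E[:3,:3]@np.array(X)+E[:3,3];p=q[:2]/q[2];p=p*(1+d['k1']*(p@p))
    return p[0]*d['fx']+d['cx'],p[1]*d['fy']+d['cy']
def crop(f,x0,y0,x1,y1,s,out):
    im=cv2.imread('pics/'+f+'.png')[y0:y1,x0:x1]; cv2.imwrite('pics/'+out+'.png',cv2.resize(im,None,fx=s,fy=s,interpolation=cv2.INTER_CUBIC))
E
python3 - <<'E'
from h import *
for n in('scene','side','wrist'):
    s=snap(n,n+'0'); c=-s['extrinsics'][:3,:3].T@s['extrinsics'][:3,3]; print(n,c,s['fx'],s['k1'],s['extrinsics'][2,:3])
print(robot.get_obs())
a=np.vstack([cv2.imread('pics/scene0.png')])
E
```

```text
bench.py
nudge.py
pics
scene [ 1.20657518 -0.03524948  0.68681467] 367.3296824206172 -0.049912120458551756 [-0.74178952  0.06838614 -0.6671369 ]
side [0.33449902 0.72546862 0.74386686] 426.7501635213053 -0.07597914599352538 [ 0.20953951 -0.71206221 -0.67011985]
wrist [ 0.22391677 -0.50525718  0.38351881] 301.57448193889826 -0.015149535802216963 [-0.21706096 -0.06564134 -0.97394854]
{'time': 0.15, 'joint_positions': array([-1.37608830e+00,  8.77988056e-02,  1.37192041e+00, -7.45403872e-06,
        1.68355232e+00, -1.03084513e-01]), 'qvel': array([ 8.82558694e-04, -2.41467792e-03, -2.90581913e-03,  3.57754096e-04,
       -5.18498790e-05,  3.14701754e-03]), 'joint_torque': array([ 2.22870200e-03, -3.40643549e+01, -3.02792430e+01,  7.18930922e-02,
        3.04892112e-02, -1.12001769e-04]), 'tool_pos': array([ 0.16129669, -0.52538457,  0.20455885]), 'ee_rot': array([-3.13992192e+00, -1.65391796e-04,  2.97791570e-01]), 'wrist_force': array([ 0.46149934, -0.70859859, -0.89070632]), 'wrist_torque': array([ 0.006328  , -0.02461151,  0.01568832]), 'finger_force': 0.0, 'width': 0.09418848144080616}
```

View pics/scene0.png

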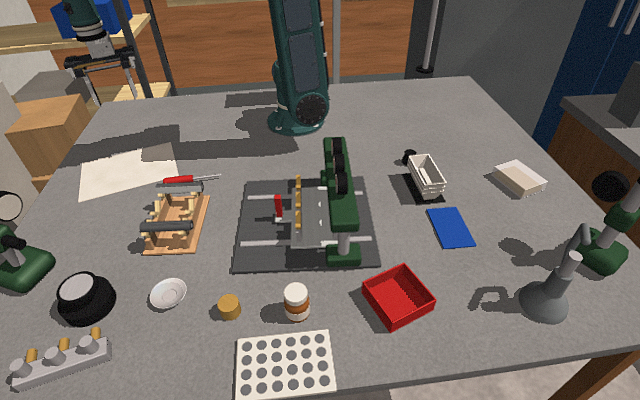

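View pics/side0.png

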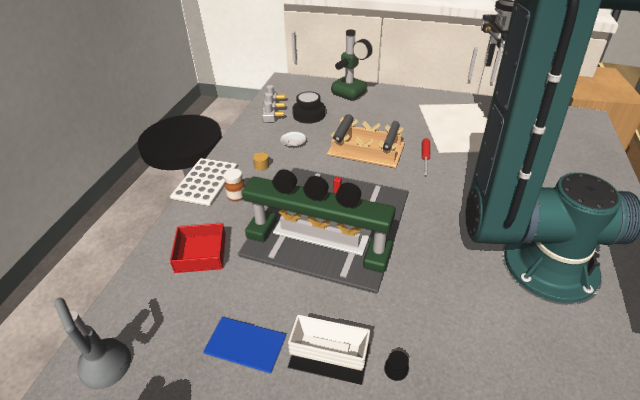

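Run:
```python
from h import *
a=cv2.imread('pics/scene0.png')[165:275,130:390]; b=cv2.imread('pics/side0.png')[100:290,230:420]
a=cv2.resize(a,(780,330),interpolation=2)
cv2.imwrite('pics/c1.png',a)
cv2.imwrite('pics/c2.png',cv2.resize(b,(570,570),interpolation=2))
a=cv2.imread('pics/scene0.png')[140:260,390:490]; b=cv2.imread('pics/side0.png')[300:395,195:385]
cv2.imwrite('pics/c3.png',np.vstack([cv2.copyMakeBorder(cv2.resize(a,None,fx=3,fy=3,interpolation=2)[:,:],0,0,0,460),cv2.resize(b,None,fx=4,fy=4,interpolation=2)[:240]]) if 0 else np.hstack([cv2.resize(a,(300,360),interpolation=2),cv2.copyMakeBorder(cv2.resize(b,(480,240),interpolation=2),0,120,0,0,0)]))
```

```text
(no output)
```

View pics/c1.png

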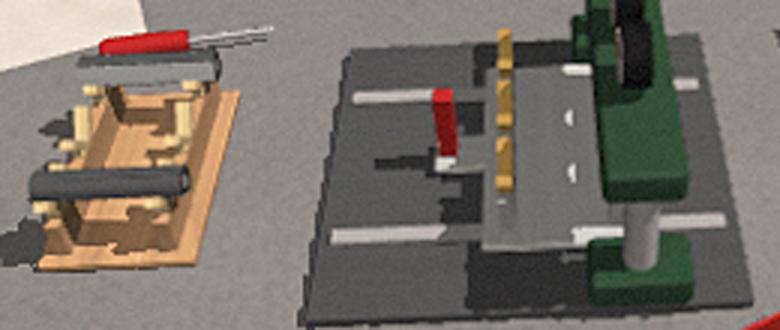

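View pics/c2.png

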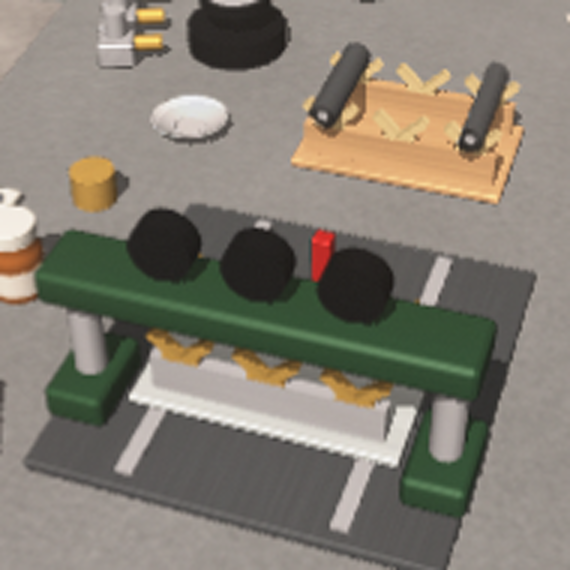

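View pics/c3.png

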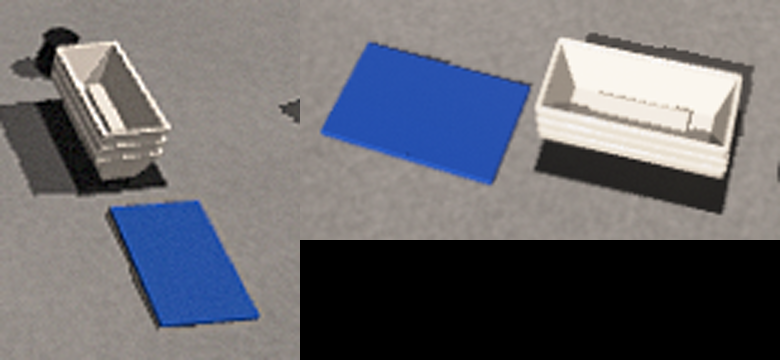

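Run:
```python
from h import *
np.set_printoptions(precision=4,suppress=True)
A=lambda u,v:('scene0',130+(u+.5)/3-.5,165+(v+.5)/3-.5)
B=lambda u,v:('side0',230+(u+.5)/3-.5,100+(v+.5)/3-.5)
C=lambda u,v:('scene0',390+(u+.5)/3-.5,140+(v+.5)/3-.5)
D=lambda u,v:('side0',195+(u-300+.5)/2.526-.5,300+(v+.5)/2.526-.5)
def pr(n,*o):
    x,e=tri(*o); print(n,x,np.round(e,4))
pr('post top',A(443,92),B(322,236))
for n,a in zip('st_A st_B st_C st_D'.split(),[A(348,48),A(693,36),A(303,322),A(750,302)]): print(n,atz(*a,.012))
for b in [B(192,205),B(535,275),B(30,465),B(445,575)]: print('  side',atz(*b,.012))
for a in [C(110,207),C(202,201),C(260,318),C(160,327)]: print('bb',atz(*a,.006))
for b in [D(370,43),D(531,85),D(493,184),D(322,133)]: print('  bb side',atz(*b,.006))
pr('tray1',C(60,47),D(748,68));pr('tray2',C(115,40),D(728,152));pr('tray3',C(170,127),D(537,112));pr('tray4',C(118,138),D(557,38))
pr('sh far R',A(187,180),B(323,113));pr('sh far L',A(35,185),B(355,50))
pr('sh near R',A(218,66),B(470,141));pr('sh near L',A(80,66),B(497,70))
for a in [A(40,268),A(195,264),A(240,93)]: print('rest board',atz(*a,.01))
for a in [B(293,160),B(500,200),B(523,125)]: print('rest board side',atz(*a,.01))
```

```text
post top [ 0.5193 -0.0712  0.0918] [0.0016 0.0016]
st_A [ 0.3463 -0.1683  0.012 ]
st_B [0.3744 0.1694 0.012 ]
st_C [ 0.6764 -0.1911  0.012 ]
st_D [0.7008 0.1484 0.012 ]
  side [ 0.6725 -0.1824  0.012 ]
  side [ 0.3478 -0.1582  0.012 ]
  side [0.6927 0.1574 0.012 ]
  side [0.3712 0.1796 0.012 ]
bb [0.5269 0.3187 0.006 ]
bb [0.5305 0.4035 0.006 ]
bb [0.6695 0.3964 0.006 ]
bb [0.6676 0.3127 0.006 ]
  bb side [0.6642 0.3162 0.006 ]
  bb side [0.5273 0.3186 0.006 ]
  bb side [0.5283 0.4025 0.006 ]
  bb side [0.6663 0.3987 0.006 ]
tray1 [0.3677 0.3079 0.0732] [0.0039 0.0039]
tray2 [0.3661 0.368  0.0707] [0.0014 0.0014]
tray3 [0.4995 0.3721 0.0698] [0.0009 0.0009]
tray4 [0.5062 0.3173 0.0723] [0.004 0.004]
sh far R [ 0.5692 -0.2793  0.0689] [0.0001 0.0001]
sh far L [ 0.5634 -0.3987  0.0715] [0.0014 0.0014]
sh near R [ 0.4265 -0.272   0.0663] [0.0012 0.0012]
sh near L [ 0.4179 -0.3935  0.0726] [0.0018 0.0018]
rest board [ 0.5947 -0.4091  0.01  ]
rest board [ 0.606  -0.2825  0.01  ]
rest board [ 0.3977 -0.2685  0.01  ]
rest board side [ 0.5988 -0.2785  0.01  ]
rest board side [ 0.3924 -0.2623  0.01  ]
rest board side [ 0.3863 -0.3945  0.01  ]
```

The rows are not in the units I measure in: shifts go in units of 20 mm and turns go in units of 0.1 rad. I convert before sending: 0.036 m is 1.8, 0.014 m is 0.7, -0.12 rad is -1.2.

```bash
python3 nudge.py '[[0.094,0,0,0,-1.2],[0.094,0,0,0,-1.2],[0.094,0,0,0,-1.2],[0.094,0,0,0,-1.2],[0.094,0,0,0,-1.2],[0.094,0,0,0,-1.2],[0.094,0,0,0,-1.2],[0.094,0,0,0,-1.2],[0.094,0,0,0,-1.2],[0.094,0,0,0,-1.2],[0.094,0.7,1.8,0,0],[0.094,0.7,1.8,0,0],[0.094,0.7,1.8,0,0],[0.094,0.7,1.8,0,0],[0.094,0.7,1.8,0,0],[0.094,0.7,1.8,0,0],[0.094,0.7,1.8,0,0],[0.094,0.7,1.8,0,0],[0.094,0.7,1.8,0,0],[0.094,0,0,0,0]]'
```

```text
refused: ROWS must be rows parted by a bar, with the numbers parted by spaces. Nothing was moved.
```

Nothing moved. I misread the format; it is rows parted by a bar, with the numbers parted by spaces. Resending.

```bash
python3 nudge.py '0.094 0 0 0 -1.2 | 0.094 0 0 0 -1.2 | 0.094 0 0 0 -1.2 | 0.094 0 0 0 -1.2 | 0.094 0 0 0 -1.2 | 0.094 0 0 0 -1.2 | 0.094 0 0 0 -1.2 | 0.094 0 0 0 -1.2 | 0.094 0 0 0 -1.2 | 0.094 0 0 0 -1.2 | 0.094 0.7 1.8 0 0 | 0.094 0.7 1.8 0 0 | 0.094 0.7 1.8 0 0 | 0.094 0.7 1.8 0 0 | 0.094 0.7 1.8 0 0 | 0.094 0.7 1.8 0 0 | 0.094 0.7 1.8 0 0 | 0.094 0.7 1.8 0 0 | 0.094 0.7 1.8 0 0 | 0.094 0 0 0 0'
cat >> h.py <<'E'
np.set_printoptions(precision=4,suppress=True)
def goto(x,y,z,yaw=None):
    "remaining tool-frame move (after turning first)"
    o=robot.get_obs(); p=o['tool_pos']; w=o['ee_rot'][2]; t=0
    if yaw is not None: t=-((yaw-w+np.pi)%(2*np.pi)-np.pi); w=yaw
    d=np.array([x,y,z])-p
    print('tcp',p,'yaw',round(o['ee_rot'][2],4),'width',round(o['width'],4),'F',o['wrist_force'],'-> turn %.3f dx %.4f dy %.4f dz %.4f'%(t,d[0]*np.cos(w)+d[1]*np.sin(w),d[0]*np.sin(w)-d[1]*np.cos(w),-d[2]))
E
python3 - <<'E'
from h import *
snap('wrist','w1'); goto(.5193,-.0712,.15,1.5)
E
```

```text
time: 1.82
tool_pos: [0.4995, -0.42, 0.2035]
ee_rot: [3.14, -0.003, 1.505]
wrist_force: [-1.1, 1.2, -0.2]
width: 0.0941
finger_force: 0.0
tcp [ 0.4965 -0.4216  0.2037] yaw 1.5031 width 0.0942 F [-1.059  -0.7815 -0.6971] -> turn 0.003 dx 0.3511 dy -0.0020 dz 0.0537
```

View pics/w1.png

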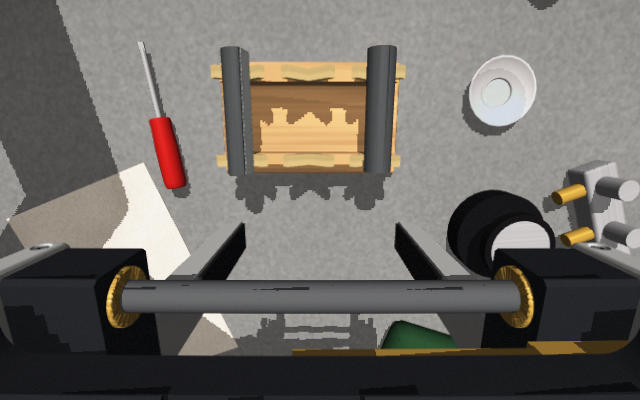

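```bash
python3 nudge.py '0.05 1.95 0 0 0 | 0.05 1.95 0 0 0 | 0.05 1.95 0 0 0 | 0.05 1.95 0 0 0 | 0.05 1.95 0 0 0 | 0.05 1.95 0 0 0 | 0.05 1.95 0 0 0 | 0.05 1.95 0 0 0 | 0.05 1.95 -0.1 0 0 | 0.05 0 0 0 0'
python3 - <<'E'
from h import *
a=cv2.imread('pics/w1.png')
c=np.hstack([a[35:185,215:265],a[35:185,355:405]]); cv2.imwrite('pics/c4.png',cv2.resize(c,None,fx=4,fy=4,interpolation=2))
snap('wrist','w2'); snap('side','s2'); goto(.5193,-.0712,.053,1.5)
# red post top centroid
for f in('w2','s2'):
    im=cv2.imread(f'pics/{f}.png');h=cv2.cvtColor(im,cv2.COLOR_BGR2HSV);m=((h[...,0]<6)|(h[...,0]>174))&(h[...,1]>170)&(h[...,2]>90)
    n,l,st,ce=cv2.connectedComponentsWithStats(m.astype(np.uint8));print(f,[(st[i].tolist(),ce[i]) for i in range(1,n) if st[i][4]>25])
print(proj('w2',[.5193,-.0712,.0918]))
E
```

```text
time: 2.7
tool_pos: [0.5164, -0.0682, 0.2058]
ee_rot: [-3.142, -0.003, 1.504]
wrist_force: [0.2, -1.3, -0.8]
width: 0.0501
finger_force: 0.0
tcp [ 0.5167 -0.0733  0.2056] yaw 1.4996 width 0.0499 F [ 0.8764 -0.4635  0.48  ] -> turn -0.000 dx 0.0023 dy 0.0025 dz 0.1526
w2 [([555, 0, 30, 14, 216], array([565.6019,   4.4537])), ([315, 184, 15, 25, 351], array([321.9316, 196.547 ]))]
s2 [([422, 140, 8, 19, 110], array([425.9909, 149.6   ])), ([334, 177, 7, 17, 88], array([336.5568, 183.875 ])), ([170, 224, 53, 49, 2044], array([198.3023, 248.1673]))]
(np.float64(322.6786874279169), np.float64(199.87137976633358))
```

View pics/c4.png

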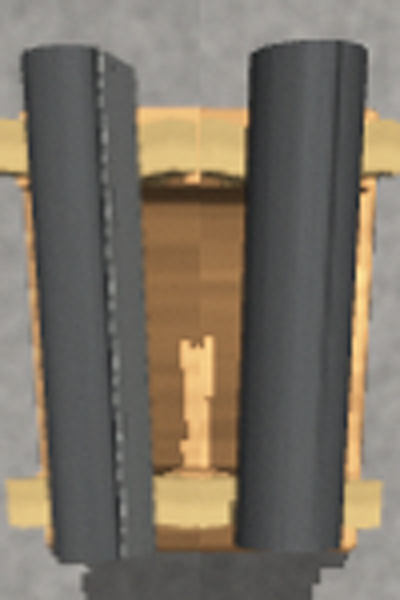

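```bash
python3 nudge.py '0.05 0.1 0.1 1.5 0 | 0.05 0 0 1.5 0 | 0.05 0 0 1.5 0 | 0.05 0 0 1.5 0 | 0.05 0 0 1.65 0 | 0.0 0 0 0 0 | 0 0 0 0 0 | 0 0 0 0 0 | 0 0 0 0 0 | 0 0 0 0 0'
python3 nudge.py '0 -0.5 0 0 0 | 0 -0.5 0 0 0 | 0 -0.5 0 0 0 | 0 -0.5 0 0 0 | 0 -0.5 0 0 0 | 0 -0.5 0 0 0 | 0 0 0 0 0'
python3 - <<'E'
from h import *
goto(.5193,-.0712,.053)
E
```

```text
time: 3.63
tool_pos: [0.5205, -0.0727, 0.0553]
ee_rot: [3.139, 0.001, 1.497]
wrist_force: [-8.0, -0.7, 5.7]
width: 0.0201
finger_force: 3.6
time: 4.22
tool_pos: [0.514, -0.1334, 0.0546]
ee_rot: [-3.14, 0.002, 1.497]
wrist_force: [-6.7, -0.6, 5.7]
width: 0.0156
finger_force: 30.0
tcp [ 0.514  -0.1334  0.0546] yaw 1.4968 width 0.0156 F [-6.6883 -0.6252  5.7203] -> turn 0.000 dx 0.0624 dy 0.0007 dz 0.0016
```

```bash
python3 nudge.py '0 -0.4 0 0 0 | 0 -0.4 0 0 0 | 0 -0.25 0 0 0 | 0 -0.25 0 0 0 | 0 0 0 0 0 | 0 0 0 0 0'; python3 nudge.py '0 -0.2 0 0 0 | 0 -0.2 0 0 0 | 0 0 0 0 0 | 0 0 0 0 0';python3 nudge.py '0 -0.2 0 0 0 | 0 -0.2 0 0 0 | 0 0 0 0 0 | 0 0 0 0 0'
```

```text
time: 4.72
tool_pos: [0.5122, -0.1585, 0.0546]
ee_rot: [-3.14, 0.002, 1.498]
wrist_force: [-6.7, -0.7, 5.0]
width: 0.0156
finger_force: 30.0
time: 5.05
tool_pos: [0.5116, -0.1662, 0.0546]
ee_rot: [-3.14, 0.002, 1.498]
wrist_force: [-6.1, -0.6, 4.3]
width: 0.0163
finger_force: 30.0
time: 5.38
tool_pos: [0.5114, -0.1681, 0.0544]
ee_rot: [-3.14, -0.01, 1.499]
wrist_force: [-5.0, 14.0, 7.4]
width: 0.0156
finger_force: 30.0
```

Converted, -0.035 m is -1.75, 0.004 m is 0.2.

```bash
python3 nudge.py '0 0.2 0 0 0 | 0.06 0 0 0 0 | 0.06 0 0 0 0 | 0.06 0 0 0 0 | 0.06 0 0 -1.75 0 | 0.06 0 0 -1.75 0 | 0.06 0 0 -1.75 0 | 0.06 0 0 -1.75 0 | 0.06 0 0 0 0'
python3 - <<'E'
from h import *
snap('wrist','w3')
for u,v in [(238.3,110),(379.5,110)]: print(atz('w1',u,v,.068))
print('ends',atz('w1',215+75/4,35+48/4,.068),atz('w1',215+103/4,35+555/4,.068),atz('w1',355+108/4,35+45/4,.068),atz('w1',355+90/4,35+545/4,.068))
goto(.422,-.333,.2)
E
```

```text
time: 6.13
tool_pos: [0.5163, -0.1715, 0.202]
ee_rot: [3.126, 0.006, 1.497]
wrist_force: [1.2, 0.8, 1.8]
width: 0.0597
finger_force: 0.0
[ 0.4236 -0.3299  0.068 ]
[ 0.5652 -0.3391  0.068 ]
ends [ 0.4263 -0.2714  0.068 ] [ 0.4182 -0.3943  0.068 ] [ 0.569 -0.28   0.068] [ 0.5618 -0.4009  0.068 ]
tcp [ 0.5151 -0.171   0.1984] yaw 1.4974 width 0.06 F [ 0.8977 -0.0061 -0.517 ] -> turn 0.000 dx -0.1684 dy -0.0810 dz -0.0016
```

View pics/w3.png

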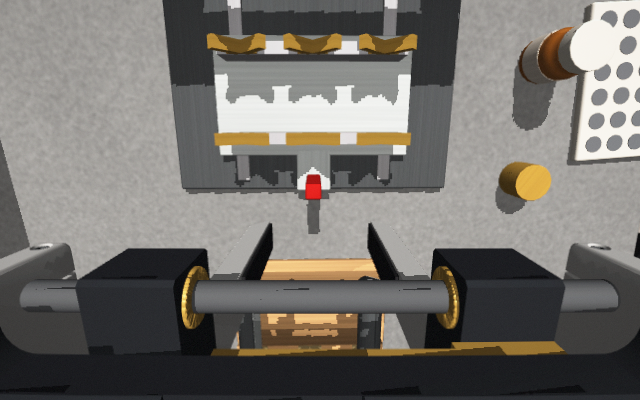

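Converted, 0.04 m is 2, -0.034 m is -1.7.

```bash
python3 nudge.py '0.06 -1.7 -0.81 0 0 | 0.06 -1.7 -0.81 0 0 | 0.06 -1.7 -0.81 0 0 | 0.06 -1.7 -0.81 0 0 | 0.06 -1.62 -0.81 0 0 | 0.06 0 0 2 0 | 0.06 0 0 2 0 | 0.06 0 0 1.5 0 | 0.06 0 0 1 0 | 0.06 0 0 0 0'
python3 - <<'E'
from h import *
for u,v in[(236,45),(312,45),(388,45),(236,139),(312,139),(388,139),(314,176)]: print(atz('w3',u,v,.078))
goto(.4223,-.3328,.049)
E
```

```text
time: 7.02
tool_pos: [0.4152, -0.3283, 0.0551]
ee_rot: [-3.131, -0.009, 1.497]
wrist_force: [-0.0, 1.1, -0.8]
width: 0.06
finger_force: 0.0
[ 0.4516 -0.0257  0.078 ]
[ 0.5214 -0.0306  0.078 ]
[ 0.5916 -0.0354  0.078 ]
[ 0.4402 -0.1102  0.078 ]
[ 0.5147 -0.1157  0.078 ]
[ 0.5897 -0.1212  0.078 ]
[ 0.5139 -0.1526  0.078 ]
tcp [ 0.4152 -0.3283  0.0551] yaw 1.4969 width 0.06 F [-0.0117  1.0531 -0.7754] -> turn 0.000 dx -0.0040 dy 0.0074 dz 0.0061
```

```bash
python3 nudge.py '0.06 -0.1 0.2 0.15 0 | 0.06 -0.1 0.15 0.15 0 | 0.06 0 0 0 0'; python3 nudge.py '0 0 0 0 0 | 0 0 0 0 0 | 0 0 0 0 0 | 0 0 0 0 0 | 0 0 0 0 0 | 0 0 0 0 0 | 0 0 0 0 0 | 0 0 0 -1 0 | 0 0 0 -1.75 0 | 0 0 0 -1.75 0 | 0 0 0 0 0'
python3 - <<'E'
from h import *
goto(.588,-.078,.12,1.498)
E
```

```text
time: 7.27
tool_pos: [0.4274, -0.3372, 0.0578]
ee_rot: [3.139, 0.002, 1.498]
wrist_force: [0.2, 0.0, 0.7]
width: 0.06
finger_force: 0.0
time: 8.18
tool_pos: [0.4287, -0.3387, 0.1539]
ee_rot: [3.131, 0.008, 1.498]
wrist_force: [1.1, -0.7, -2.2]
width: 0.0238
finger_force: 30.0
tcp [ 0.4287 -0.3387  0.1539] yaw 1.4978 width 0.0238 F [ 1.0601 -0.6537 -2.1713] -> turn -0.000 dx 0.2716 dy 0.1399 dz 0.0339
```

```bash
python3 nudge.py '0 0 0 0 0 | 0 0 0 0 0 | 0 0 0 0 0'
python3 - <<'E'
from h import *
goto(.448,-.069,.12,1.498)
snap('wrist','w4');print(robot.get_obs()['tool_pos']);c=cv2.imread('pics/w4.png')[200:400,180:460];cv2.imwrite('pics/c5.png',cv2.resize(c,None,fx=2.8,fy=2.8,interpolation=2))
E
```

```text
time: 8.43
tool_pos: [0.4246, -0.3347, 0.1432]
ee_rot: [-3.137, -0.004, 1.498]
wrist_force: [0.4, -0.2, -5.4]
width: 0.0235
finger_force: 30.0
tcp [ 0.4246 -0.3347  0.1432] yaw 1.4978 width 0.0235 F [ 0.3674 -0.2101 -5.3504] -> turn -0.000 dx 0.2667 dy 0.0040 dz 0.0232
[ 0.4246 -0.3347  0.1432]
```

View pics/c5.png

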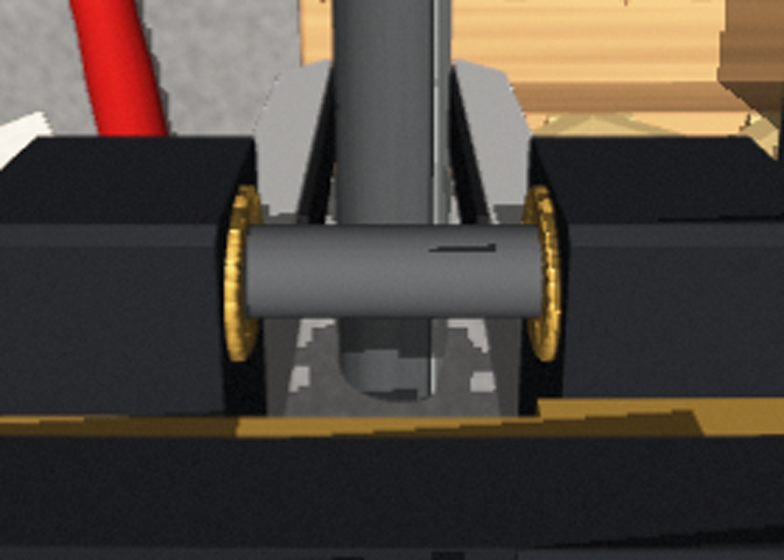

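Converted, 0.004 m is 0.2, 0.038 m is 1.9.

```bash
python3 nudge.py '0 1.9 0 0 0 | 0 1.9 0 0 0 | 0 1.9 0 0 0 | 0 1.9 0 0 0 | 0 1.9 0 0 0 | 0 1.9 0 0 0 | 0 1.9 0.2 0 0 | 0 0 0 0 0 | 0 0 0 0 0 | 0 0 0 0 0';python3 - <<'E'
from h import *
goto(.448,-.069,.067,1.498)
E
```

```text
time: 9.32
tool_pos: [0.4486, -0.0709, 0.1451]
ee_rot: [-3.139, 0.0, 1.499]
wrist_force: [0.3, -1.0, -4.1]
width: 0.024
finger_force: 30.0
tcp [ 0.4486 -0.0709  0.1451] yaw 1.4987 width 0.024 F [ 0.3441 -0.9671 -4.1243] -> turn 0.001 dx 0.0019 dy -0.0007 dz 0.0781
```

```bash
python3 nudge.py '0 0.1 0 1.5 0 | 0 0 0 1.25 0 | 0 0 0 0.65 0 | 0 0 0 0.25 0 | 0 0 0 0 0 | 0 0 0 0 0 | 0 0 0 0 0';python3 nudge.py '0 0 0 0.15 0 | 0 0 0 0.1 0 | 0 0 0 0 0 | 0 0 0 0 0'
```

```text
time: 9.9
tool_pos: [0.4502, -0.0699, 0.0743]
ee_rot: [3.14, 0.001, 1.496]
wrist_force: [0.3, 0.5, -3.3]
width: 0.0241
finger_force: 30.0
time: 10.23
tool_pos: [0.4503, -0.07, 0.0738]
ee_rot: [3.138, 0.002, 1.498]
wrist_force: [-11.0, 1.3, 17.3]
width: 0.0242
finger_force: 30.0
```

```bash
python3 nudge.py '0 0 0 -0.2 0 | 0 0 -0.235 0 0 | 0 0 0 0 0 | 0 0 0 0.15 0 | 0 0 0 0.15 0 | 0 0 0 0.15 0 | 0 0 0 0 0 | 0 0 0 0 0';python3 nudge.py '0 0 0 0.1 0 | 0 0 0 0 0 | 0 0 0 0 0'
```

```text
time: 10.9
tool_pos: [0.447, -0.0694, 0.0703]
ee_rot: [3.135, 0.002, 1.498]
wrist_force: [-10.6, 2.2, 28.8]
width: 0.0237
finger_force: 30.0
time: 11.15
tool_pos: [0.4471, -0.0694, 0.0702]
ee_rot: [3.135, 0.002, 1.498]
wrist_force: [-13.9, 3.6, 36.8]
width: 0.024
finger_force: 30.0
```

Converted, -0.004 m is -0.2, -0.03 m is -1.5.

```bash
python3 nudge.py '0 0 -0.075 -0.2 0 | 0 0 0 0 0 | 0.03 0 0 0 0 | 0.04 0 0 0 0 | 0.05 0 0 0 0 | 0.05 0 0 -1.5 0 | 0.05 0 0 -1.5 0 | 0.05 0 0 0 0 | 0 0 0 0 0 | 0 0 0 0 0 | 0 0 0 0 0 | 0 0 0 0 0 | 0 0 0 0 0 | 0 0 0 0 0';python3 - <<'E'
from h import *
goto(.448,-.068,.1,1.498)
snap('wrist','w5');c=cv2.imread('pics/w5.png')[0:340,180:460];cv2.imwrite('pics/c6.png',cv2.resize(c,None,fx=1.75,fy=1.75,interpolation=2))
E
```

```text
time: 12.32
tool_pos: [0.4428, -0.0684, 0.1245]
ee_rot: [-3.14, -0.0, 1.498]
wrist_force: [0.7, -0.4, -0.5]
width: 0.0133
finger_force: 0.0
tcp [ 0.4428 -0.0684  0.1245] yaw 1.4978 width 0.0133 F [ 0.6927 -0.4313 -0.5377] -> turn -0.000 dx 0.0008 dy 0.0052 dz 0.0245
```

View pics/c6.png

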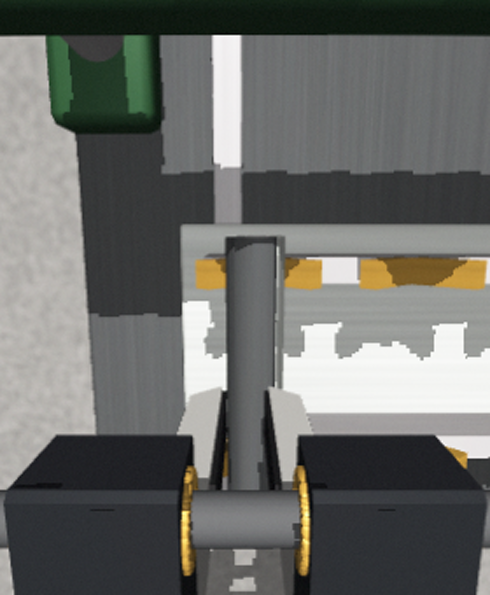

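The rows are not in the units I measure in: shifts go in units of 20 mm and turns go in units of 0.1 rad. I convert before sending: 0.022 m is 1.1, 0.015 m is 0.75.

```bash
python3 nudge.py '0 0 0.75 1.1 0 | 0 0 0 0 0 | 0 0 0 0 0 | 0 0 0 0 0';python3 nudge.py '0 0 0 0.15 0 | 0 0 0 0.15 0 | 0 0 0 0.1 0 | 0 0 0 0 0 | 0 0 0 0 0'
```

```text
time: 12.7
tool_pos: [0.4579, -0.0696, 0.1036]
ee_rot: [-3.141, -0.0, 1.498]
wrist_force: [0.2, -0.4, 0.3]
width: 0.0002
finger_force: 0.0
time: 13.12
tool_pos: [0.4581, -0.0696, 0.0955]
ee_rot: [-3.142, 0.0, 1.498]
wrist_force: [-0.2, -0.5, 1.1]
width: 0.0003
finger_force: 0.0
```

Just touching. Press 3 mm more and stroke towards −x.

Converted, 0.0025 m is 0.125.

```bash
python3 nudge.py '0 0 0 0.125 0 | 0 0 0 0 0 | 0 0 0 0 0';python3 nudge.py '0 0 -0.1 0 0 | 0 0 -0.1 0 0 | 0 0 -0.1 0 0 | 0 0 0 0 0';python3 nudge.py '0 0 -0.1 0 0 | 0 0 -0.1 0 0 | 0 0 -0.1 0 0 | 0 0 0 0 0'
```

```text
time: 13.37
tool_pos: [0.4587, -0.0698, 0.0934]
ee_rot: [3.14, 0.0, 1.498]
wrist_force: [0.6, -0.8, 1.5]
width: 0.0009
finger_force: 0.7
time: 13.7
tool_pos: [0.455, -0.0696, 0.0955]
ee_rot: [3.134, 0.001, 1.498]
wrist_force: [5.0, 1.4, 5.9]
width: 0.0005
finger_force: 3.8
time: 14.03
tool_pos: [0.4512, -0.0693, 0.0975]
ee_rot: [3.128, 0.001, 1.498]
wrist_force: [7.4, 1.0, 10.7]
width: 0.0004
finger_force: 6.0
```

```bash
python3 nudge.py '0 0 -0.1 0 0 | 0 0 -0.1 0 0 | 0 0 -0.1 0 0 | 0 0 0 0 0';python3 nudge.py '0 0 -0.1 0 0 | 0 0 -0.1 0 0 | 0 0 -0.1 0 0 | 0 0 0 0 0';python3 nudge.py '0 0 -0.1 0 0 | 0 0 -0.1 0 0 | 0 0 -0.1 0 0 | 0 0 0 0 0';python3 nudge.py '0 0 0 -1.5 0 | 0 0 0 0 0 | 0 0 0 0 0';python3 - <<'E'
from h import *
goto(.448,-.068,.1,1.498)
snap('wrist','w6');c=cv2.imread('pics/w6.png')[100:340,210:400];cv2.imwrite('pics/c7.png',cv2.resize(c,None,fx=2.5,fy=2.5,interpolation=2))
E
```

```text
time: 14.37
tool_pos: [0.4471, -0.069, 0.0994]
ee_rot: [3.123, 0.001, 1.498]
wrist_force: [8.0, 1.6, 15.2]
width: 0.0007
finger_force: 8.1
time: 14.7
tool_pos: [0.4425, -0.0688, 0.1011]
ee_rot: [3.119, 0.001, 1.498]
wrist_force: [8.0, 2.5, 19.2]
width: 0.0008
finger_force: 10.3
time: 15.03
tool_pos: [0.4373, -0.0684, 0.1025]
ee_rot: [3.117, 0.002, 1.498]
wrist_force: [8.2, 2.8, 24.9]
width: 0.0005
finger_force: 12.6
time: 15.28
tool_pos: [0.4285, -0.0676, 0.1242]
ee_rot: [3.14, 0.001, 1.498]
wrist_force: [0.0, 0.3, -0.0]
width: 0.0006
finger_force: 0.0
tcp [ 0.4285 -0.0676  0.1242] yaw 1.4979 width 0.0006 F [ 0.0397  0.3109 -0.0021] -> turn -0.000 dx 0.0011 dy 0.0195 dz 0.0242
```

View pics/c7.png

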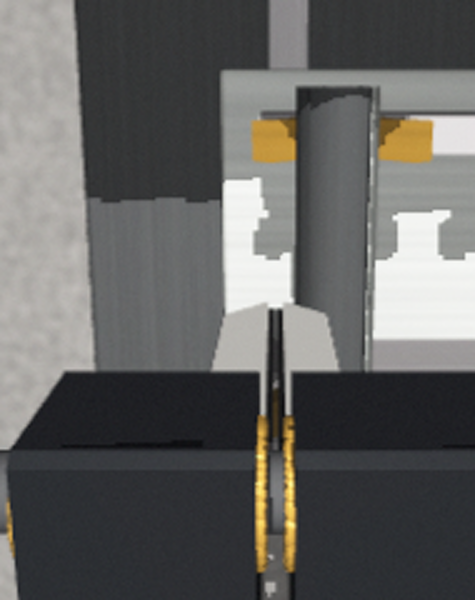

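Converted, -0.03 m is -1.5, 0.03 m is 1.5.

```bash
python3 nudge.py '0.05 0 0.85 0 0 | 0.05 0 0 0 0 | 0.05 0 0 0 0 | 0.05 0 0 0 0 | 0.05 0 0 1.5 0 | 0.05 0 0 1.4 0 | 0.05 0 0 0 0 | 0.05 0 0 0 0 | 0 0 0 0 0 | 0 0 0 0 0 | 0 0 0 0 0 | 0 0 0 0 0 | 0 0 0 0 0 | 0 0 0 0 0 | 0 0 0 -1 0 | 0 0 0 -1.5 0 | 0 0 0 -1.5 0 | 0 0 0 0 0 | 0 0 0 0 0';python3 - <<'E'
from h import *
goto(.298,-.12,.15,1.498)
print(proj('w3',[.3,-.1,0]),atz('w1',140,42,.01),atz('w1',175,187,.01))
E
```

```text
time: 16.92
tool_pos: [0.4456, -0.0689, 0.1455]
ee_rot: [3.14, 0.001, 1.498]
wrist_force: [-1.0, -1.1, -3.8]
width: 0.0244
finger_force: 30.0
tcp [ 0.4456 -0.0689  0.1455] yaw 1.4978 width 0.0244 F [-0.9972 -1.0845 -3.7558] -> turn -0.000 dx -0.0617 dy -0.1435 dz -0.0045
(np.float64(138.10492418586347), np.float64(136.76488686336765)) [ 0.3055 -0.2432  0.01  ] [ 0.3174 -0.4129  0.01  ]
```

Converted, -0.008 m is -0.4, 0.03 m is 1.5.

```bash
python3 nudge.py '0 0 0 1.5 0 | 0 0 0 1.5 0 | 0 0 0 0.925 0 | 0 0 0 0 0 | 0 0 0 0 0 | 0.03 0 0 0 0 | 0.04 0 0 0 0 | 0.04 0 0 -0.4 0 | 0.04 0 0 0 0 | 0 0 0 0 0 | 0 0 0 0 0 | 0 0 0 0 0 | 0 0 0 0 0';python3 - <<'E'
from h import *
goto(.298,-.12,.15,1.498)
E
python3 nudge.py '0 0 0 -1.5 0 | 0 0 0 -2 0 | 0 -0.5 -1.25 0 0 | 0 -0.5 -1.25 0 0 | 0 -0.5 -1.25 0 0 | 0 -0.5 -1.25 0 0 | 0 -0.5 -1.25 0 0 | 0 -0.585 -0.925 0 0 | 0 0 0 0 0 | 0 0 0 0 0 | 0 0 0 0 0';python3 - <<'E'
from h import *
goto(.298,-.12,.005,1.498)
E
```

```text
time: 18.0
tool_pos: [0.4466, -0.0689, 0.0752]
ee_rot: [3.138, 0.0, 1.498]
wrist_force: [3.4, 0.1, 0.3]
width: 0.0233
finger_force: 30.0
tcp [ 0.4466 -0.0689  0.0752] yaw 1.4978 width 0.0233 F [3.4219 0.1407 0.2784] -> turn -0.000 dx -0.0618 dy -0.1445 dz -0.0748
time: 18.92
tool_pos: [0.2974, -0.1194, 0.1437]
ee_rot: [-3.14, -0.001, 1.497]
wrist_force: [0.8, 0.5, -2.9]
width: 0.0229
finger_force: 30.0
tcp [ 0.2974 -0.1194  0.1437] yaw 1.4974 width 0.0229 F [ 0.7546  0.5293 -2.9031] -> turn -0.001 dx -0.0006 dy 0.0007 dz 0.1387
```

```bash
python3 nudge.py '0 0 0 2 0 | 0 0 0 2 0 | 0 0 0 1.5 0 | 0 0 0 1 0 | 0 0 0 0.25 0 | 0 0 0 0 0 | 0 0 0 0 0 | 0 0 0 0 0'; python3 nudge.py '0 0 0 0.1 0 | 0 0 0 0 0 | 0 0 0 0 0'
```

```text
time: 19.58
tool_pos: [0.2984, -0.1198, 0.0098]
ee_rot: [3.141, 0.0, 1.499]
wrist_force: [-0.6, -0.3, -3.8]
width: 0.0224
finger_force: 30.0
time: 19.83
tool_pos: [0.298, -0.1199, 0.0077]
ee_rot: [3.141, 0.0, 1.498]
wrist_force: [1.0, 1.1, -2.7]
width: 0.0223
finger_force: 30.0
```

Converted, -0.002 m is -0.1, 0.0012 m is 0.06.

```bash
python3 nudge.py '0 0 0 0.06 0 | 0.034 0 0 0 0 | 0.034 0 0 0 0 | 0.034 0 0 0 0 | 0.034 0 -0.1 0 0 | 0.034 0 -0.1 0 0 | 0.034 0 -0.1 0 0 | 0.034 0 -0.1 0 0 | 0.034 0 -0.1 0 0 | 0.034 0 -0.1 0 0 | 0.034 0 -0.1 0 0 | 0.034 0 -0.1 0 0 | 0.034 0 -0.1 0 0 | 0.034 0 -0.1 0 0 | 0.034 0 0 0 0 | 0.034 0 0 0 0'
python3 - <<'E'
from h import *
goto(.276,-.12,.005,1.498);snap('side','s5');snap('scene','sc5')
c=cv2.imread('pics/sc5.png');u,v=map(int,proj('sc5',[.28,-.12,.014]));print(u,v);a=cv2.resize(c[v-35:v+35,u-40:u+40],None,fx=4.5,fy=4.5,interpolation=2)
c=cv2.imread('pics/s5.png');u,v=map(int,proj('s5',[.28,-.12,.014]));print(u,v)
b=cv2.resize(c[v-35:v+35,max(u-40,0):u+40],None,fx=4.5,fy=4.5,interpolation=2); cv2.imwrite('pics/c8.png',np.hstack([a,b]))
E
```

```text
time: 21.17
tool_pos: [0.2777, -0.1184, 0.0063]
ee_rot: [3.141, 0.0, 1.498]
wrist_force: [0.8, -0.1, 0.3]
width: 0.034
finger_force: 0.0
tcp [ 0.2777 -0.1184  0.0063] yaw 1.4976 width 0.034 F [ 0.7657 -0.143   0.2945] -> turn -0.000 dx -0.0018 dy -0.0016 dz 0.0013
262 165
433 204
```

```bash
python3 nudge.py '0.034 0 -0.1 0 0 | 0.034 0 0 0 0 | 0.028 0 0 0 0 | 0 0 0 0 0 | 0 0 0 0 0 | 0 0 0 0 0 | 0 0 0 0 0'; python3 nudge.py '0 0 0 -1.75 0 | 0 0 0 -2 0 | 0 0 0 -2 0 | 0 0 0 -1.5 0 | 0 0 0 0 0 | 0 0 0 0 0 | 0 0 0 0 0'
python3 - <<'E'
from h import *
goto(.448,-.069,.15,1.498);snap('wrist','w7')
a=cv2.imread('pics/w7.png')[130:250,270:370];cv2.imwrite('pics/c9.png',cv2.resize(a,None,fx=5,fy=5,interpolation=2))
print(cv2.cvtColor(a,cv2.COLOR_BGR2GRAY)[[30,60],::3])
E
```

```text
time: 21.85
tool_pos: [0.2755, -0.1181, 0.0062]
ee_rot: [-3.141, 0.0, 1.498]
wrist_force: [-0.9, 0.6, -0.3]
width: 0.0272
finger_force: 30.0
time: 22.43
tool_pos: [0.2746, -0.1174, 0.1488]
ee_rot: [-3.138, -0.002, 1.498]
wrist_force: [-1.7, -0.5, -5.2]
width: 0.0272
finger_force: 30.0
tcp [ 0.2746 -0.1174  0.1488] yaw 1.4978 width 0.0272 F [-1.6684 -0.4891 -5.1606] -> turn -0.000 dx 0.0609 dy 0.1694 dz -0.0012
[[169 171 169 175 179 173 169 168 171  94 235 241 240 241 242 242 241 240
  240 240 238 229  99  67  64 157 180 174 181 181 179 173 179 180]
 [172 176 180 176 171 170 176 177 173  78 228 239 239 239 241 242 240 240
  239 239 238 188  96  62  61 164 173 179 178 170 171 180 176 179]]
```

Converted, 0.0283 m is 1.415, 0.012 m is 0.6.

```bash
python3 nudge.py '0 0.5 1.415 0 0 | 0 0.5 1.415 0 0 | 0 0.5 1.415 0 0 | 0 0.5 1.415 0 0 | 0 0.5 1.415 0 0 | 0 0.6 1.415 0 0 | 0 0 0 0 0 | 0 0 0 0 0 | 0 0 0 0 0 | 0 0 0 0 0';python3 - <<'E'
from h import *
goto(.4485,-.067,.074,1.498)
E
```

```text
time: 23.32
tool_pos: [0.4479, -0.0688, 0.1498]
ee_rot: [-3.139, -0.0, 1.497]
wrist_force: [0.3, 0.1, -3.4]
width: 0.0272
finger_force: 30.0
tcp [ 0.4479 -0.0688  0.1498] yaw 1.4972 width 0.0272 F [ 0.3025  0.1471 -3.3608] -> turn -0.001 dx 0.0018 dy 0.0004 dz 0.0758
```

Converted, 0.03 m is 1.5, 0.025 m is 1.25.

```bash
python3 nudge.py '0 0.09 0 1.5 0 | 0 0 0 1.25 0 | 0 0 0 0.75 0 | 0 0 0 0.2 0 | 0 0 0 0.05 0 | 0 0 0 0 0 | 0 0 0 0 0 | 0 0 0 0 0'; python3 nudge.py '0.032 0 0 0 0 | 0.04 0 0 0 0 | 0.05 0 0 0 0 | 0.05 0 0 -1.25 0 | 0.05 0 0 -1.25 0 | 0 0 0 0 0 | 0 0 0 0 0 | 0 0 0 0 0 | 0 0 0 0 0 | 0 0 0 0 0 | 0 0 0 0 0 | 0 0 0 0 0';  python3 - <<'E'
from h import *
goto(.448,-.068,.093,1.498);snap('wrist','w8')
g=cv2.cvtColor(cv2.imread('pics/w8.png'),cv2.COLOR_BGR2GRAY)
for v in (140,170,190): print(v,''.join('#' if x>225 else '+' if x>140 else '.' for x in g[v,270:370]))
E
```

```text
time: 23.98
tool_pos: [0.4504, -0.0673, 0.0776]
ee_rot: [3.139, 0.001, 1.498]
wrist_force: [0.3, -1.0, -3.7]
width: 0.0273
finger_force: 30.0
time: 24.98
tool_pos: [0.4493, -0.0668, 0.1255]
ee_rot: [-3.14, -0.0, 1.498]
wrist_force: [0.2, -0.5, -0.3]
width: 0.0066
finger_force: 0.0
tcp [ 0.4493 -0.0668  0.1255] yaw 1.4978 width 0.0066 F [ 0.2478 -0.5276 -0.2923] -> turn -0.000 dx -0.0013 dy -0.0012 dz 0.0325
140 .......++++++++++++++++++++++....++++++++++++++++++++++++............+++++++++++++++++++++++++++++++
170 ........++++++++++++++++++++++..+########################+...........+++++++++++++++++++++++++++++++
190 ........+############+++++++++..+########################+...........++++++++###################++++
```

Converted, 0.02 m is 1, 0.01 m is 0.5.

```bash
python3 nudge.py '0 -0.05 -0.05 1 0 | 0 0 0 0.5 0 | 0 0 0 0.15 0 | 0 0 0 0.15 0 | 0 0 0 0 0 | 0 0 0 0 0'; python3 nudge.py '0 0 0 0.15 0 | 0 0 0 0.1 0 | 0 0 0 0 0 | 0 0 0 0 0';  python3 nudge.py '0 0 0 -1 0 | 0 0 0 -1 0 | 0 0 0 -1 0 | 0 0 0 0 0 | 0 0 0 0 0';python3 - <<'E'
from h import *
goto(.448,-.068,.093,1.498);snap('wrist','w9')
g=cv2.cvtColor(cv2.imread('pics/w9.png'),cv2.COLOR_BGR2GRAY)
for v in (140,160,170,190): print(v,''.join('#' if x>225 else '+' if x>140 else '.' for x in g[v,270:370]))
E
```

```text
time: 25.53
tool_pos: [0.4476, -0.0676, 0.0919]
ee_rot: [-3.139, -0.0, 1.498]
wrist_force: [-4.8, 1.9, 9.5]
width: 0.0005
finger_force: 5.4
time: 25.87
tool_pos: [0.4479, -0.0677, 0.0915]
ee_rot: [-3.141, 0.001, 1.498]
wrist_force: [-14.1, 3.7, 29.6]
width: 0.0006
finger_force: 16.1
time: 26.28
tool_pos: [0.4493, -0.068, 0.1461]
ee_rot: [3.139, 0.001, 1.498]
wrist_force: [0.4, -0.5, -0.7]
width: 0.0002
finger_force: 0.0
tcp [ 0.4493 -0.068   0.1461] yaw 1.4978 width 0.0002 F [ 0.3737 -0.5199 -0.7184] -> turn -0.000 dx -0.0001 dy -0.0013 dz 0.0531
140 ..........+++++++++++++++++++++...++++++++++++++++++++++...........+++++++++++++++++++++++++++++++++
160 ...........++++++++++++++++++++..+######################+..........+++++++++++++++++++++++++++++++++
170 ...........+############+++++++..+######################+..........+++++++++++++++++++++++++++++++++
190 ..........+##########++++++++++...+#####################+..........++++++++###############++++++++++
```

```bash
cat >> h.py <<'E'
def flatfit(f,v,ul,ur,ax,az,yaw=-.072,yc=-.068):
    "edges at image row v -> tilt (rad, + = towards +x) and axis x shift from flat edge columns"
    from scipy.optimize import least_squares
    e=[np.array([np.cos(yaw),np.sin(yaw),0]),np.array([-np.sin(yaw),np.cos(yaw),0]),np.array([0,0,1.])]
    def col(p0,row):
        s=np.linspace(-.06,.06,61);P=np.array([proj(f,p0+t*e[1]) for t in s]);i=np.argsort(P[:,1]);return np.interp(row,P[i,1],P[i,0])
    def pts(q):
        a,sx=q;n=np.sin(a)*e[0]+np.cos(a)*e[2];t=np.cos(a)*e[0]-np.sin(a)*e[2];c=np.array([ax,yc,az])+sx*e[0]
        return [c+.009*n-.0105*t,c+.009*n+.0105*t]
    L=lambda q:[col(p,v) for p in pts(q)]
    for a in(-.3,-.2,-.1,0,.1,.2,.3): print('  a',a,np.round(L((a,0)),1),'silh',round(col(np.array([ax,yc,az])-.014*e[0],v),1),round(col(np.array([ax,yc,az])+.014*e[0],v),1))
E
python3 - <<'E'
from h import *
flatfit('w9',165,303,326,.448,.082)
c,w=ray('w9',320,200);print(c)
E
```

```text
a -0.3 [301.6 327.2] silh 300.4 335.1
  a -0.2 [302.3 328.7] silh 300.4 335.1
  a -0.1 [303.1 330. ] silh 300.4 335.1
  a 0 [304.1 331.2] silh 300.4 335.1
  a 0.1 [305.3 332.2] silh 300.4 335.1
  a 0.2 [306.6 333.1] silh 300.4 335.1
  a 0.3 [308.  333.8] silh 300.4 335.1
[ 0.454  -0.0017  0.3251]
```

```bash
python3 nudge.py '0.05 0 0 0 0 | 0.05 0 0 0 0 | 0.05 0 0 0 0 | 0.05 0 0 1.5 0 | 0.05 0 -0.025 1.5 0 | 0.05 0 0 0.6 0 | 0.05 0 0 0 0 | 0.05 0 0 0 0 | 0.03 0 0 0 0 | 0 0 0 0 0 | 0 0 0 0 0 | 0 0 0 0 0 | 0 0 0 0 0 | 0 0 0 0 0'; python3 nudge.py '0 0 0 -1.5 0 | 0 0 0 -2 0 | 0 -0.5 -1.35 0 0 | 0 -0.5 -1.35 0 0 | 0 -0.5 -1.35 0 0 | 0 -0.5 -1.35 0 0 | 0 -0.5 -1.35 0 0 | 0 -0.585 -1 0 0 | 0 0 0 0 0 | 0 0 0 0 0 | 0 0 0 0 0';python3 - <<'E'
from h import *
goto(.29,-.12,.0065,1.498)
for f,r,p in(('w7',160,(.2746,.1568,-.117)),):
    flatfit(f,r,0,0,p[0],p[1],yc=p[2])
E
```

```text
time: 27.5
tool_pos: [0.4486, -0.068, 0.0745]
ee_rot: [3.14, 0.001, 1.498]
wrist_force: [-2.1, 0.1, 6.0]
width: 0.0272
finger_force: 30.0
time: 28.42
tool_pos: [0.2892, -0.1178, 0.1427]
ee_rot: [3.142, -0.001, 1.497]
wrist_force: [-0.8, 0.4, -4.8]
width: 0.0273
finger_force: 30.0
tcp [ 0.2892 -0.1178  0.1427] yaw 1.4975 width 0.0273 F [-0.8324  0.4465 -4.8305] -> turn -0.001 dx -0.0022 dy 0.0010 dz 0.1362
  a -0.3 [296.1 333.1] silh 294.6 344.0
  a -0.2 [297.  335.2] silh 294.6 344.0
  a -0.1 [298.2 337.1] silh 294.6 344.0
  a 0 [299.6 338.8] silh 294.6 344.0
  a 0.1 [301.3 340.2] silh 294.6 344.0
  a 0.2 [303.1 341.4] silh 294.6 344.0
  a 0.3 [305.2 342.4] silh 294.6 344.0
```

Converted, 0.04 m is 2, 0.03 m is 1.5.

```bash
python3 nudge.py '0 0 0 2 0 | 0 0 0 2 0 | 0 0 0 1.5 0 | 0 0 0 1 0 | 0 0 0 0.2 0 | 0 0 0 0 0 | 0 0 0 0 0 | 0 0 0 0 0'; python3 nudge.py '0 0 0 0.1 0 | 0 0 0 0 0 | 0 0 0 0 0'
```

```text
time: 29.08
tool_pos: [0.2906, -0.1187, 0.0109]
ee_rot: [3.139, 0.001, 1.498]
wrist_force: [0.5, -0.4, -3.8]
width: 0.0271
finger_force: 30.0
time: 29.33
tool_pos: [0.2895, -0.1183, 0.0079]
ee_rot: [3.14, 0.001, 1.498]
wrist_force: [-0.2, 0.4, -3.6]
width: 0.0272
finger_force: 30.0
```

Converted, 0.0015 m is 0.075, 0.0011 m is 0.055.

```bash
python3 nudge.py '0 0 0 0.075 0 | 0 0 0 0 0 | 0.03 0 0 0 0 | 0.03 0 0 0 0 | 0.03 0 0.055 0 0 | 0.03 0 0.05 0 0 | 0.03 0 0.05 0 0 | 0.03 0 0.05 0 0 | 0.03 0 0 0 0 | 0.03 0 0 0 0 | 0 0 0 0 0 | 0 0 0 0 0 | 0 0 0 0 0'; python3 nudge.py '0 0 0 -1.75 0 | 0 0 0 -2 0 | 0 0 0 -2 0 | 0 0 0 -1.5 0 | 0 0 0 0 0 | 0 0 0 0 0 | 0 0 0 0 0 | 0 0 0 0 0'
python3 - <<'E'
from h import *
goto(.448,-.067,.15,1.498);snap('wrist','w10');p=robot.get_obs()['tool_pos']
g=cv2.cvtColor(cv2.imread('pics/w10.png'),cv2.COLOR_BGR2GRAY)
for v in (150,170,190): print(v,''.join('#' if x>225 else '+' if x>140 else '.' for x in g[v,270:370]))
flatfit('w10',170,0,0,p[0],p[2]+.008,yc=p[1])
E
```

```text
time: 30.42
tool_pos: [0.2932, -0.1183, 0.0058]
ee_rot: [3.141, 0.0, 1.498]
wrist_force: [-0.0, 0.0, -0.2]
width: 0.0272
finger_force: 30.0
time: 31.08
tool_pos: [0.2915, -0.1173, 0.1476]
ee_rot: [-3.136, -0.003, 1.498]
wrist_force: [-0.4, -0.1, -4.3]
width: 0.0271
finger_force: 30.0
tcp [ 0.2915 -0.1173  0.1476] yaw 1.4978 width 0.0271 F [-0.4295 -0.1483 -4.3439] -> turn -0.000 dx 0.0616 dy 0.1525 dz -0.0024
150 +++++++++++++++++++++++++......+###################################+........++++++++++++++++++++++++
170 +++++++++++++++++++++++++......+##################################+........+++++++++++++++++++++++++
190 ++++++++++++++++++++++++++.....+##################################+........+++++++++++++++++++++++++
  a -0.3 [296.5 333.3] silh 295.0 344.1
  a -0.2 [297.4 335.4] silh 295.0 344.1
  a -0.1 [298.6 337.2] silh 295.0 344.1
  a 0 [300.  338.9] silh 295.0 344.1
  a 0.1 [301.6 340.3] silh 295.0 344.1
  a 0.2 [303.5 341.5] silh 295.0 344.1
  a 0.3 [305.5 342.5] silh 295.0 344.1
```

Converted, 0.0255 m is 1.275, 0.012 m is 0.6.

```bash
python3 nudge.py '0 0.5 1.275 0 0 | 0 0.5 1.275 0 0 | 0 0.5 1.275 0 0 | 0 0.5 1.275 0 0 | 0 0.5 1.275 0 0 | 0 0.6 1.275 0 0 | 0 0 0 0 0 | 0 0 0 0 0 | 0 0 0 0 0 | 0 0 0 0 0';python3 - <<'E'
from h import *
goto(.448,-.067,.0745,1.498)
E
```

```text
time: 31.97
tool_pos: [0.4489, -0.0678, 0.1497]
ee_rot: [-3.139, -0.0, 1.497]
wrist_force: [0.2, 0.3, -3.9]
width: 0.0272
finger_force: 30.0
tcp [ 0.4489 -0.0678  0.1497] yaw 1.4972 width 0.0272 F [ 0.2182  0.2941 -3.9172] -> turn -0.001 dx 0.0007 dy -0.0010 dz 0.0752
```

Converted, 0.03 m is 1.5, 0.025 m is 1.25.

```bash
python3 nudge.py '0 0.035 -0.05 1.5 0 | 0 0 0 1.25 0 | 0 0 0 0.75 0 | 0 0 0 0.2 0 | 0 0 0 0.1 0 | 0 0 0 0 0 | 0 0 0 0 0 | 0 0 0 0 0';python3 nudge.py '0 0 0 0.075 0 | 0 0 0 0 0 | 0 0 0 0 0'; python3 nudge.py '0.032 0 0 0 0 | 0.04 0 0 0 0 | 0.05 0 0 0 0 | 0.05 0 0 -1.25 0 | 0.05 0 0 -1.75 0 | 0.05 0 0 0 0 | 0.05 0 0 0 0 | 0.05 0 0 0 0';  python3 - <<'E'
from h import *
goto(.5655,-.339,.17,1.498);snap('wrist','w11')
g=cv2.cvtColor(cv2.imread('pics/w11.png'),cv2.COLOR_BGR2GRAY)
for v in (140,165,190): print(v,''.join('#' if x>225 else '+' if x>140 else '.' for x in g[v,270:370]))
flatfit('w11',165,0,0,.448,.082)
E
```

```text
time: 32.63
tool_pos: [0.4499, -0.0672, 0.076]
ee_rot: [3.139, 0.001, 1.498]
wrist_force: [-0.3, 0.1, -3.3]
width: 0.0274
finger_force: 30.0
time: 32.88
tool_pos: [0.45, -0.0672, 0.0747]
ee_rot: [3.14, 0.001, 1.498]
wrist_force: [-2.4, -0.9, 1.9]
width: 0.0275
finger_force: 30.0
time: 33.55
tool_pos: [0.4494, -0.0669, 0.133]
ee_rot: [3.141, 0.0, 1.498]
wrist_force: [0.5, 0.4, -0.8]
width: 0.0498
finger_force: 0.0
tcp [ 0.4494 -0.0669  0.133 ] yaw 1.4978 width 0.0498 F [ 0.5156  0.3983 -0.8376] -> turn -0.000 dx -0.2630 dy 0.1356 dz -0.0370
140 ........++++++++++++++++++++++....+++++++++++++++++++++++++..........+++++++++++++++++++++++++++++++
165 .........+++++++++++++++++++++....#########################+........++++++++++++++++++++++++++++++++
190 .........+############+++++++++...+########################+........++++++++################++++++++
  a -0.3 [300.8 327.9] silh 299.5 336.2
  a -0.2 [301.5 329.5] silh 299.5 336.2
  a -0.1 [302.4 330.8] silh 299.5 336.2
  a 0 [303.5 332.1] silh 299.5 336.2
  a 0.1 [304.7 333.2] silh 299.5 336.2
  a 0.2 [306.1 334.1] silh 299.5 336.2
  a 0.3 [307.6 334.8] silh 299.5 336.2
```

Run:
```python
from h import *
g=cv2.cvtColor(cv2.imread('pics/w11.png'),cv2.COLOR_BGR2GRAY).astype(int)
for v in (155,165,175,185): print(v,g[v,296:306],g[v,326:342])
g=cv2.cvtColor(cv2.imread('pics/w10.png'),cv2.COLOR_BGR2GRAY).astype(int)
for v in (170,): print(v,g[v,292:304],g[v,334:348])
s=snap('scene','sc6');snap('side','s6')
for f in('sc6','s6'):
  for y in(-.1,-.068,-.03):
    print(f,[np.round(proj(f,[.448+dx-(y+.068)*-.072,y,.082+dz]),1).tolist() for dx,dz in((-.0105,.009),(0,.009),(.0105,.009))])
```

```text
155 [155 156 114  90  74  60  99 141 234 246] [244 244 244 199 124 103  86  76  67  66  62  80 139 156 155 156]
165 [163 162 163 162 135  77  96 116 232 245] [245 244 244 198 126 104  85  70  64  65  62 111 153 162 161 162]
175 [160 163 161 160 137  79  94 107 230 246] [244 244 244 200 126 102  81  66  64  66  57 109 154 159 160 159]
185 [195 159 158 158 158  94  87 105 212 242] [244 243 244 178 111  98  76  65  64  65  57 136 156 157 157 155]
170 [166 166 163 121  67  54  72  96  99 193 235 241] [238 240 209 133 105  91  69  59  51  52  70 152 169 171]
sc6 [[266.0, 176.1], [266.0, 178.6], [266.0, 181.1]]
sc6 [[278.1, 175.6], [278.3, 178.1], [278.4, 180.6]]
sc6 [[292.6, 175.0], [292.8, 177.5], [293.1, 180.0]]
s6 [[373.5, 176.1], [369.2, 175.5], [365.0, 174.9]]
s6 [[370.2, 184.0], [365.9, 183.3], [361.6, 182.7]]
s6 [[366.2, 193.8], [361.8, 193.1], [357.4, 192.4]]
```

Converted, -0.0007 m is -0.035, 0.03 m is 1.5.

```bash
python3 nudge.py '0.05 0 -0.035 1.5 0 | 0.05 0 0 1.375 0 | 0.05 0 0 0 0 | 0.05 0 0 0 0 | 0.034 0 0 0 0 | 0 0 0 0 0 | 0 0 0 0 0 | 0 0 0 0 0 | 0 0 0 0 0'; python3 nudge.py '0 0 0 -0.085 0 | 0 0 0 0 0 | 0 0 0 0 0 | 0 0 0 0 0'
```

```text
time: 34.45
tool_pos: [0.4486, -0.0671, 0.0772]
ee_rot: [3.141, 0.001, 1.498]
wrist_force: [-3.4, -0.5, 6.1]
width: 0.0271
finger_force: 30.0
time: 34.78
tool_pos: [0.4486, -0.0668, 0.0773]
ee_rot: [3.142, -0.0, 1.498]
wrist_force: [-0.2, 0.6, -0.8]
width: 0.0277
finger_force: 30.0
```

Converted, -0.0026 m is -0.13, -0.0018 m is -0.09.

```bash
python3 nudge.py '0 0 0 -0.13 0 | 0 0 -0.09 0 0 | 0 0 0 0 0 | 0 0 0 0 0 | 0 0 0 0 0'; python3 nudge.py '0 0 0 0.04 0 | 0 0 0 0 0 | 0 0 0 0 0'
```

```text
time: 35.2
tool_pos: [0.4466, -0.0666, 0.0797]
ee_rot: [-3.141, -0.0, 1.498]
wrist_force: [-0.0, 0.1, -3.9]
width: 0.0271
finger_force: 30.0
time: 35.45
tool_pos: [0.4468, -0.0667, 0.0792]
ee_rot: [-3.142, 0.0, 1.498]
wrist_force: [-0.1, -0.3, -4.4]
width: 0.0274
finger_force: 30.0
```

Shaft is 1.8 mm left and about 2 mm up; release so it rolls down the left wall, then measure.

```bash
cat >> h.py <<'E'
def edges(f,rows,c0=285,c1=350):
    "mean columns: shaft left, flat left, flat right, shaft right"
    g=cv2.cvtColor(cv2.imread(f'pics/{f}.png'),cv2.COLOR_BGR2GRAY).astype(float);R=[]
    for v in rows:
        r=g[v];b=np.where(r[c0:c1]>215)[0]+c0
        m=max(np.split(b,np.where(np.diff(b)>1)[0]+1),key=len);i,j=m[0],m[-1]
        fl=i-1+(180-r[i-1])/(r[i]-r[i-1]) if r[i-1]<180 else i-1.; fr=j+(r[j]-180)/(r[j]-r[j+1]) if r[j+1]<180 else j+1+.5
        k=i-2
        while r[k]<125:k-=1
        l=j+3
        while r[l]<125:l+=1
        R.append((k+.5,fl,fr,l-.5))
    R=np.median(R,0);print(f,R,'centre offset',(R[1]+R[2]-R[0]-R[3])/2);return R
E
python3 nudge.py '0.032 0 0 0 0 | 0.04 0 0 0 0 | 0.05 0 0 0 0 | 0.05 0 0 -1.25 0 | 0.05 0 0 -1.45 0 | 0.05 0 0 0 0 | 0.05 0 0 0 0 | 0.05 0 0 0 0';  python3 - <<'E'
from h import *
goto(.5655,-.339,.17,1.498);snap('wrist','w12');rows=range(155,190,3)
for f in('w10','w11','w12'): edges(f,rows)
flatfit('w12',170,0,0,.4487,.082)
E
```

```text
time: 36.12
tool_pos: [0.4468, -0.0667, 0.1334]
ee_rot: [3.141, 0.0, 1.498]
wrist_force: [0.4, -0.5, -0.6]
width: 0.0496
finger_force: 0.0
tcp [ 0.4468 -0.0667  0.1334] yaw 1.4978 width 0.0496 F [ 0.3724 -0.4953 -0.6447] -> turn -0.000 dx -0.2629 dy 0.1381 dz -0.0366
w10 [294.5 301.  336.5 344.5] centre offset -0.75
w11 [300.5    303.5854 329.5    337.5   ] centre offset -2.4573170731707705
w12 [303.5 309.  335.5 340.5] centre offset 0.25
  a -0.3 [305.2 332.3] silh 303.8 340.3
  a -0.2 [305.9 333.8] silh 303.8 340.3
  a -0.1 [306.8 335.2] silh 303.8 340.3
  a 0 [307.9 336.4] silh 303.8 340.3
  a 0.1 [309.2 337.4] silh 303.8 340.3
  a 0.2 [310.5 338.3] silh 303.8 340.3
  a 0.3 [312.1 339.1] silh 303.8 340.3
```

Converted, -0.033 m is -1.65, -0.032 m is -1.6.

```bash
python3 nudge.py '0.05 -1.65 0.865 -0.15 0 | 0.05 -1.65 0.865 -0.15 0 | 0.05 -1.65 0.865 -0.15 0 | 0.05 -1.65 0.865 -0.15 0 | 0.05 -1.65 0.865 0 0 | 0.05 -1.65 0.865 0 0 | 0.05 -1.65 0.865 0 0 | 0.05 -1.6 0.865 0 0 | 0.05 0 0 0 0 | 0.05 0 0 0 0 | 0.05 0 0 0 0';python3 - <<'E'
from h import *
goto(.5655,-.339,.060,1.498);snap('wrist','w13')
g=cv2.cvtColor(cv2.imread('pics/w13.png'),cv2.COLOR_BGR2GRAY)
print(proj('w13',[.5655,-.339,.068]))
for v in(100,130,160,190): print(v,g[v,285:350])
E
```

```text
time: 37.08
tool_pos: [0.5649, -0.3383, 0.1435]
ee_rot: [-3.139, -0.002, 1.498]
wrist_force: [0.4, 0.2, -0.6]
width: 0.0499
finger_force: 0.0
tcp [ 0.5649 -0.3383  0.1435] yaw 1.4977 width 0.0499 F [ 0.4088  0.2057 -0.613 ] -> turn -0.000 dx -0.0007 dy 0.0006 dz 0.0835
(np.float64(320.5524168251034), np.float64(207.54827618018987))
100 [153 151 152 155 152 155 157 157 158 159 160 161 161 163 160 157 154 154
 158 161 162 165 165 162 164 161 161 159 157 158 159 159 158 157 155 154
 152 154 153 157 157 160 161 163 167 167 166 163 160 159 157 159 159 159
 158 156 157 154 153 153 153 156 159 160 161]
130 [154 159 159 159 157 159 157 160 159 160 158 162 165 166 163 160 158 160
 160 161 162 160 160 163 161 162 161 158 158 159 157 157 160 162 163 161
 161 158 157 158 156 155 157 160 163 167 168 168 164 165 164 162 162 160
 161 159 158 157 159 158 157 158 158 159 161]
160 [203 197 189 186 187 187 187 188 188 187 188 188 189 188 188 187 187 187
 156  83  54  57  61  68  74  76  78  78  79  82  85  89  92  90  92  92
  93  94  93  89  75  64  76  79  77  76  74  70  65  58  52  65 163 185
 185 184 183 184 187 187 186 186 186 185 197]
190 [214 214 215 214 214 161 187 205 205 155 123 122 123 123 122 123 123 123
 123  79  53  55  59  66  72  74  75  77  80  81  84  89  90  92  94  92
  92  94  93  90  74  66  74  80  79  78  71  71  68  62  50  68 112 122
 122 120 122 196 212 213 213 212 212 214 203]
```

The rows are not in the units I measure in: shifts go in units of 20 mm and turns go in units of 0.1 rad. I convert before sending: 0.035 m is 1.75, 0.03 m is 1.5.

```bash
python3 nudge.py '0.05 -0.035 0.03 1.75 0 | 0.05 0 0 1.5 0 | 0.05 0 0 0.925 0 | 0.05 0 0 0 0 | 0.05 0 0 0 0 | 0.034 0 0 0 0 | 0 0 0 0 0 | 0 0 0 0 0 | 0 0 0 0 0 | 0 0 0 0 0';python3 nudge.py '0 0 0 -1.5 0 | 0 0 0 -2 0 | 0 0 0 -1 0 | 0 0 0 0 0 | 0 0 0 0 0 | 0 0 0 0 0'
python3 - <<'E'
from h import *
snap('wrist','w14')
a=cv2.imread('pics/w14.png')[100:330,250:390];cv2.imwrite('pics/c10.png',cv2.resize(a,None,fx=2.6,fy=2.6,interpolation=2))
snap('scene','sc7');snap('side','s7');p=robot.get_obs()['tool_pos'];print(p)
o=[]
for f in('sc7','s7'):
    u,v=map(int,proj(f,[p[0],p[1],p[2]]));b=cv2.imread(f'pics/{f}.png')[v-35:v+35,u-35:u+35];o.append(cv2.resize(b,(400,400),interpolation=2))
cv2.imwrite('pics/c11.png',np.hstack(o))
E
```

```text
time: 37.97
tool_pos: [0.5654, -0.3403, 0.0636]
ee_rot: [-3.141, 0.001, 1.498]
wrist_force: [-5.2, 1.1, 6.0]
width: 0.0273
finger_force: 30.0
time: 38.47
tool_pos: [0.5652, -0.339, 0.1484]
ee_rot: [-3.138, -0.003, 1.498]
wrist_force: [0.2, 0.4, -5.9]
width: 0.0274
finger_force: 30.0
[ 0.5649 -0.3389  0.1479]
```

Converted, 0.03 m is 1.5, 0.013 m is 0.65.

```bash
python3 nudge.py '0 0 -0.325 1.5 0 | 0 0 0 1.5 0 | 0 0 0 0.65 0 | 0 0 0 0.2 0 | 0 0 0 0 0 | 0 0 0 0 0 | 0 0 0 0 0';python3 nudge.py '0 0 0 0.1 0 | 0 0 0 0 0 | 0 0 0 0 0 | 0.05 0 0 0 0 | 0.05 0 0 0 0 | 0.05 0 0 0 0 | 0.05 0 0 0 0 | 0.05 0 0 0 0'; python3 nudge.py '0.05 0 0.15 -0.2 0 | 0.04 0 0 0 0 | 0.0 0 0 0 0 | 0.0 0 0 0 0 | 0.0 0 0 0 0 | 0.0 0 0 0 0 | 0.0 0 0 0 0 | 0.0 0 0 0 0'
```

```text
time: 39.2
tool_pos: [0.5605, -0.3399, 0.0764]
ee_rot: [3.14, 0.001, 1.498]
wrist_force: [-0.2, 0.4, -4.3]
width: 0.0272
finger_force: 30.0
time: 39.87
tool_pos: [0.5601, -0.3397, 0.0737]
ee_rot: [3.14, 0.001, 1.498]
wrist_force: [-0.3, 0.1, -0.2]
width: 0.0499
finger_force: 0.0
time: 40.53
tool_pos: [0.5638, -0.3403, 0.0804]
ee_rot: [3.138, 0.002, 1.498]
wrist_force: [-2.4, 1.8, 11.9]
width: 0.0068
finger_force: 7.6
```

```bash
python3 nudge.py '0.05 0 0 -0.15 0 | 0.05 0 0 0 0 | 0.05 0 0 0 0 | 0.05 0 0 0 0 | 0.05 0 0 0.5 0 | 0.05 0 0 0.5 0 | 0.05 0 0 0 0 | 0.04 0 0 0 0 | 0.0 0 0 0 0 | 0.0 0 0 0 0 | 0.0 0 0 0 0 | 0.0 0 0 0 0 | 0 0 0 0 0'
python3 - <<'E'
from h import *
goto(.28,-.12,.15,1.498)
E
```

```text
time: 41.62
tool_pos: [0.5636, -0.3398, 0.0604]
ee_rot: [3.139, 0.001, 1.498]
wrist_force: [2.3, -1.3, -1.4]
width: 0.0271
finger_force: 30.0
tcp [ 0.5636 -0.3398  0.0604] yaw 1.498 width 0.0271 F [ 2.2889 -1.3225 -1.3998] -> turn -0.000 dx 0.1986 dy -0.2989 dz -0.0896
```

```bash
python3 nudge.py '0 0 0 -1.5 0 | 0 0 0 -2 0 | 0 0 0 -1 0 | 0 1.085 -1.725 0 0 | 0 1.085 -1.725 0 0 | 0 1.085 -1.725 0 0 | 0 1.085 -1.725 0 0 | 0 1.085 -1.725 0 0 | 0 1.085 -1.725 0 0 | 0 1.085 -1.725 0 0 | 0 1.085 -1.725 0 0 | 0 1.2 -1.85 0 0 | 0 0 0 0 0 | 0 0 0 0 0 | 0 0 0 0 0'
python3 - <<'E'
from h import *
goto(.266,-.12,.012,1.498)
E
```

```text
time: 42.87
tool_pos: [0.2666, -0.1211, 0.1495]
ee_rot: [3.141, 0.001, 1.498]
wrist_force: [0.8, -0.1, -4.5]
width: 0.0272
finger_force: 30.0
tcp [ 0.2666 -0.1211  0.1495] yaw 1.4978 width 0.0272 F [ 0.7574 -0.0725 -4.5261] -> turn -0.000 dx 0.0010 dy -0.0007 dz 0.1375
```

Converted, 0.04 m is 2, 0.035 m is 1.75.

```bash
python3 nudge.py '0 0 0 2 0 | 0 0 0 2 0 | 0 0 0 1.75 0 | 0 0 0 0.9 0 | 0 0 0 0 0 | 0 0 0 0 0 | 0 0 0 0 0 | 0 0 0 0 0'; python3 nudge.py '0 0 0 0.1 0 | 0 0 0 0 0 | 0 0 0 0 0'; python3 nudge.py '0 0 0 0.1 0 | 0 0 0 0 0 | 0 0 0 0 0'; python3 nudge.py '0 0 0 0.1 0 | 0 0 0 0 0 | 0 0 0 0 0'; python3 nudge.py '0 0 0 0.1 0 | 0 0 0 0 0 | 0 0 0 0 0'
```

```text
time: 43.53
tool_pos: [0.2687, -0.1225, 0.0188]
ee_rot: [3.138, 0.002, 1.498]
wrist_force: [0.2, -0.3, -4.8]
width: 0.027
finger_force: 30.0
time: 43.78
tool_pos: [0.2674, -0.1215, 0.0155]
ee_rot: [3.14, 0.001, 1.498]
wrist_force: [0.3, 0.0, -4.6]
width: 0.0273
finger_force: 30.0
time: 44.03
tool_pos: [0.2668, -0.1211, 0.0127]
ee_rot: [-3.141, 0.0, 1.498]
wrist_force: [1.1, -0.0, -5.0]
width: 0.0273
finger_force: 30.0
time: 44.28
tool_pos: [0.2668, -0.1211, 0.0106]
ee_rot: [-3.141, -0.0, 1.498]
wrist_force: [-0.4, 0.2, -4.5]
width: 0.0267
finger_force: 30.0
time: 44.53
tool_pos: [0.2668, -0.1211, 0.0086]
ee_rot: [-3.141, -0.0, 1.498]
wrist_force: [0.7, 0.2, -4.5]
width: 0.0271
finger_force: 30.0
```

```bash
python3 nudge.py '0 0 0 0.075 0 | 0 0 0 0 0 | 0 0 0 0 0'; python3 nudge.py '0 0 0 0.075 0 | 0 0 0 0 0 | 0 0 0 0 0'; python3 nudge.py '0 0 0 0.075 0 | 0 0 0 0 0 | 0 0 0 0 0'
```

```text
time: 44.78
tool_pos: [0.2668, -0.1211, 0.0072]
ee_rot: [-3.141, -0.0, 1.498]
wrist_force: [0.0, -0.6, -4.9]
width: 0.0271
finger_force: 30.0
time: 45.03
tool_pos: [0.2668, -0.1211, 0.0057]
ee_rot: [-3.141, -0.0, 1.498]
wrist_force: [0.3, -0.0, -4.9]
width: 0.0275
finger_force: 30.0
time: 45.28
tool_pos: [0.2672, -0.1214, 0.0046]
ee_rot: [3.141, 0.0, 1.498]
wrist_force: [-0.5, -0.1, -2.5]
width: 0.0273
finger_force: 30.0
```

```bash
python3 nudge.py '0.03 0 0 0 0 | 0.04 0 0 0 0 | 0.05 0 0 0 0 | 0.05 0 0 0 0 | 0.05 0 0 0 0 | 0.05 0 0 0 0 | 0.05 0 0 -0.025 0 | 0.04 0 0 0 0 | 0 0 0 0 0 | 0 0 0 0 0 | 0 0 0 0 0 | 0 0 0 0 0 | 0 0 0 0 0'
python3 - <<'E'
from h import *
o=robot.get_obs();print(o['tool_pos'],o['width'],o['wrist_force'])
E
python3 nudge.py '0 0 0 -1.75 0 | 0 0 0 -2 0 | 0 0 0 -2 0 | 0 0 0 -1.5 0 | 0 0 0 0 0 | 0 0 0 0 0'
python3 - <<'E'
from h import *
snap('wrist','w15');goto(.5825,-.0772,.15,1.498)
g=cv2.cvtColor(cv2.imread('pics/w15.png'),cv2.COLOR_BGR2GRAY)
print(g[170,285:350])
E
```

```text
time: 46.37
tool_pos: [0.2674, -0.1213, 0.0049]
ee_rot: [3.14, 0.0, 1.498]
wrist_force: [2.6, -0.0, -0.5]
width: 0.027
finger_force: 30.0
[ 0.2674 -0.1213  0.0049] 0.02702416091606263 [ 2.6015 -0.0045 -0.4609]
time: 46.87
tool_pos: [0.2669, -0.1214, 0.1499]
ee_rot: [3.141, 0.001, 1.498]
wrist_force: [-0.5, 0.4, -4.3]
width: 0.027
finger_force: 30.0
tcp [ 0.2659 -0.1206  0.1478] yaw 1.4978 width 0.0272 F [-0.8037 -0.3445 -4.0562] -> turn -0.000 dx 0.0663 dy 0.3126 dz -0.0022
[186 184 187 188 188 188 189 189 191 188 162  89  64  70  78  83  87  92
  94  97  99 100 104 102 104 105 105 106 110 111 112 115 115 116 114 115
 114 113 112 110 111 110 106 109 107 109 105  99  99  95  99  97  89  83
  77  73  68  62  72 170 194 194 198 198 199]
```

Converted, 0.0083 m is 0.415, 0.039 m is 1.95.

```bash
python3 nudge.py '0 0.415 1.95 0 0 | 0 0.415 1.95 0 0 | 0 0.415 1.95 0 0 | 0 0.415 1.95 0 0 | 0 0.415 1.95 0 0 | 0 0.415 1.95 0 0 | 0 0.415 1.95 0 0 | 0 0.415 1.95 0 0 | 0 0 0 0 0 | 0 0 0 0 0 | 0 0 0 0 0'
python3 - <<'E'
from h import *
goto(.5813,-.0772,.088,1.498)
E
```

```text
time: 47.83
tool_pos: [0.5805, -0.0773, 0.1454]
ee_rot: [-3.133, -0.001, 1.498]
wrist_force: [-0.0, -0.6, -4.5]
width: 0.0272
finger_force: 30.0
tcp [ 0.5805 -0.0773  0.1454] yaw 1.498 width 0.0272 F [-0.0231 -0.5994 -4.5309] -> turn 0.000 dx 0.0001 dy 0.0008 dz 0.0574
```

Converted, 0.03 m is 1.5, 0.02 m is 1.

```bash
python3 nudge.py '0 0 0.09 1.5 0 | 0 0 0 1 0 | 0 0 0 0.3 0 | 0 0 0 0 0 | 0 0 0 0 0 | 0 0 0 0 0'; python3 nudge.py '0 0 0 0.1 0 | 0 0 0 0 0 | 0 0 0 0 0';python3 nudge.py '0 0 0 0.1 0 | 0 0 0 0 0 | 0 0 0 0 0'
```

```text
time: 48.33
tool_pos: [0.5853, -0.0782, 0.0959]
ee_rot: [3.138, 0.001, 1.497]
wrist_force: [-0.7, 1.0, -3.9]
width: 0.0269
finger_force: 30.0
time: 48.58
tool_pos: [0.5851, -0.0779, 0.0927]
ee_rot: [3.14, 0.0, 1.498]
wrist_force: [-1.2, -0.6, -5.0]
width: 0.0271
finger_force: 30.0
time: 48.83
tool_pos: [0.5846, -0.0778, 0.0895]
ee_rot: [-3.141, 0.0, 1.498]
wrist_force: [0.0, -0.5, -3.8]
width: 0.0272
finger_force: 30.0
```

```bash
python3 nudge.py '0 0 -0.115 0.1 0 | 0 0 0 0 0 | 0 0 0 0 0'; python3 nudge.py '0 0 0 0.075 0 | 0 0 0 0 0 | 0 0 0 0 0';python3 nudge.py '0 0 0 0.075 0 | 0 0 0 0 0 | 0 0 0 0 0';python3 nudge.py '0 0 0 0.075 0 | 0 0 0 0 0 | 0 0 0 0 0'
```

```text
time: 49.08
tool_pos: [0.5821, -0.0776, 0.0874]
ee_rot: [-3.141, -0.0, 1.498]
wrist_force: [-0.5, 0.1, -4.7]
width: 0.0273
finger_force: 30.0
time: 49.33
tool_pos: [0.5823, -0.0776, 0.0861]
ee_rot: [-3.141, 0.0, 1.498]
wrist_force: [-0.4, -0.3, -4.0]
width: 0.0271
finger_force: 30.0
time: 49.58
tool_pos: [0.5823, -0.0776, 0.0846]
ee_rot: [-3.141, 0.0, 1.498]
wrist_force: [-0.6, 1.1, -5.8]
width: 0.0273
finger_force: 30.0
time: 49.83
tool_pos: [0.5826, -0.0777, 0.0834]
ee_rot: [3.141, 0.0, 1.498]
wrist_force: [1.4, 0.3, -4.3]
width: 0.0271
finger_force: 30.0
```

Converted, -0.03 m is -1.5, 0.001 m is 0.05.

```bash
python3 nudge.py '0.05 0 0 0.05 0 | 0.05 0 0 0 0 | 0.05 0 0 0 0 | 0.05 0 0 0 0 | 0.05 0 0 0 0 | 0.05 0 0 0 0 | 0.05 0 0 -1.5 0 | 0.05 0 0 -1.5 0 | 0.05 0 0 0 0 | 0.05 0 0 0 0'
python3 - <<'E'
from h import *
snap('wrist','w16');goto(.5865,-.0777,.0745,1.498)
g=cv2.cvtColor(cv2.imread('pics/w16.png'),cv2.COLOR_BGR2GRAY)
for v in(150,170): print(g[v,285:360])
flatfit('w16',170,0,0,.5883,.082,yc=-.0777)
flatfit('w16',170,0,0,.5848,.0785,yc=-.0777)
a=cv2.imread('pics/w16.png')[60:260,260:400];cv2.imwrite('pics/c12.png',cv2.resize(a,None,fx=3,fy=3,interpolation=2))
E
```

```text
time: 50.67
tool_pos: [0.584, -0.078, 0.1452]
ee_rot: [3.136, 0.001, 1.498]
wrist_force: [-0.6, 0.4, 0.0]
width: 0.0503
finger_force: 0.0
tcp [ 0.5828 -0.0778  0.143 ] yaw 1.4978 width 0.0502 F [-0.8517 -0.6809 -1.1345] -> turn -0.000 dx 0.0003 dy 0.0037 dz 0.0685
[231 231 232 231 231 231 196 160 152 154 154 155 152 154 156 154 155 154
 149  90  53  66  72  77  85  86  91  95  99  99 104 102 105 108 110 112
 111 110 107 106 103  99  98  97  95  96  92  87  82  79  73  67  60  54
  79  89  90  91  89 131 149 153 153 154 152 154 153 153 152 153 152 153
 154 155 152]
[151 150 152 149 150 151 151 152 150 151 151 152 152 151 152 152 152 152
 150  98  59  63  71  78  84  87  91  95 100 101 101 103 104 107 111 110
 111 109 108 107 103 102  97  97  97  94  91  86  84  78  71  66  61  83
 140 156 155 156 154 154 155 155 155 227 238 238 238 238 238 237 238 238
 238 244 245]
  a -0.3 [308.4 334.3] silh 307.0 341.7
  a -0.2 [309.1 335.7] silh 307.0 341.7
  a -0.1 [310.  336.9] silh 307.0 341.7
  a 0 [311.1 338.1] silh 307.0 341.7
  a 0.1 [312.3 339.1] silh 307.0 341.7
  a 0.2 [313.6 339.9] silh 307.0 341.7
  a 0.3 [315.1 340.6] silh 307.0 341.7
  a -0.3 [304.2 329.5] silh 302.9 337.1
  a -0.2 [304.9 330.9] silh 302.9 337.1
  a -0.1 [305.7 332.2] silh 302.9 337.1
  a 0 [306.7 333.4] silh 302.9 337.1
  a 0.1 [307.9 334.4] silh 302.9 337.1
  a 0.2 [309.2 335.2] silh 302.9 337.1
  a 0.3 [310.6 335.9] silh 302.9 337.1
```

Converted, 0.03 m is 1.5, 0.025 m is 1.25.

```bash
python3 nudge.py '0.05 0 0.135 1.5 0 | 0.05 0 0 1.25 0 | 0.05 0 0 0.65 0 | 0.05 0 0 0 0 | 0.05 0 0 0 0 | 0.034 0 0 0 0 | 0 0 0 0 0 | 0 0 0 0 0 | 0 0 0 0 0 | 0 0 0 0 0 | 0 0 0 0 0'; python3 nudge.py '0 0 0 -1.5 0 | 0 0 0 -2 0 | 0 -0.415 -1.975 0 0 | 0 -0.415 -1.975 0 0 | 0 -0.415 -1.975 0 0 | 0 -0.415 -1.975 0 0 | 0 -0.415 -1.975 0 0 | 0 -0.415 -1.975 0 0 | 0 -0.415 -1.975 0 0 | 0 -0.415 -1.975 0 0 | 0 0 0 0 0 | 0 0 0 0 0 | 0 0 0 0 0'
python3 - <<'E'
from h import *
goto(.268,-.12,.012,1.498)
E
```

```text
time: 51.63
tool_pos: [0.5856, -0.078, 0.0757]
ee_rot: [3.14, 0.0, 1.498]
wrist_force: [-1.9, 0.7, 4.9]
width: 0.0266
finger_force: 30.0
time: 52.72
tool_pos: [0.2652, -0.1209, 0.1437]
ee_rot: [3.141, -0.0, 1.497]
wrist_force: [-0.1, -0.5, -4.8]
width: 0.0269
finger_force: 30.0
tcp [ 0.2652 -0.1209  0.1437] yaw 1.497 width 0.0269 F [-0.0926 -0.4829 -4.7571] -> turn -0.001 dx 0.0011 dy 0.0028 dz 0.1317
```

```bash
python3 nudge.py '0 0 0.1 2 0 | 0 0 0 2 0 | 0 0 0 1.75 0 | 0 0 0 0.65 0 | 0 0 0 0 0 | 0 0 0 0 0 | 0 0 0 0 0 | 0 0 0 0 0'; python3 nudge.py '0 0 0 0.125 0 | 0 0 0 0 0 | 0 0 0 0 0';python3 nudge.py '0 0 0 0.075 0 | 0 0 0 0 0 | 0 0 0 0 0'; python3 nudge.py '0 0 0 0.075 0 | 0 0 0 0 0 | 0 0 0 0 0'
```

```text
time: 53.38
tool_pos: [0.2687, -0.122, 0.0179]
ee_rot: [3.139, 0.002, 1.499]
wrist_force: [0.3, 0.2, -3.7]
width: 0.0271
finger_force: 30.0
time: 53.63
tool_pos: [0.2674, -0.1214, 0.0142]
ee_rot: [3.141, 0.001, 1.498]
wrist_force: [0.1, 0.4, -4.6]
width: 0.0272
finger_force: 30.0
time: 53.88
tool_pos: [0.267, -0.1212, 0.0122]
ee_rot: [-3.142, 0.0, 1.498]
wrist_force: [0.3, -0.4, -4.4]
width: 0.0272
finger_force: 30.0
time: 54.13
tool_pos: [0.267, -0.1211, 0.0106]
ee_rot: [-3.141, -0.0, 1.498]
wrist_force: [-0.3, 0.3, -4.5]
width: 0.027
finger_force: 30.0
```

```bash
python3 nudge.py '0 0 0 0.075 0 | 0 0 0 0 0 | 0 0 0 0 0';python3 nudge.py '0 0 0 0.075 0 | 0 0 0 0 0 | 0 0 0 0 0'; python3 nudge.py '0 0 0 0.06 0 | 0 0 0 0 0 | 0 0 0 0 0'
```

```text
time: 54.38
tool_pos: [0.2673, -0.1213, 0.0094]
ee_rot: [3.141, 0.0, 1.498]
wrist_force: [-0.3, -1.2, -4.6]
width: 0.0271
finger_force: 30.0
time: 54.63
tool_pos: [0.2673, -0.1214, 0.0091]
ee_rot: [-3.142, 0.0, 1.498]
wrist_force: [-3.1, 1.8, 5.3]
width: 0.0269
finger_force: 30.0
time: 54.88
tool_pos: [0.2674, -0.1214, 0.009]
ee_rot: [-3.141, 0.0, 1.498]
wrist_force: [-6.6, 3.0, 12.8]
width: 0.0273
finger_force: 30.0
```

Converted, 0.002 m is 0.1, -0.0022 m is -0.11.

```bash
python3 nudge.py '0 0 0 -0.11 0 | 0.031 0 0 0 0 | 0.031 0 0 0 0 | 0.031 0 0.1 0 0 | 0.031 0 0.1 0 0 | 0.031 0 0.1 0 0 | 0.031 0 0.1 0 0 | 0.031 0 0.1 0 0 | 0.031 0 0.1 0 0 | 0.031 0 0.1 0 0 | 0.031 0 0.1 0 0 | 0.031 0 0.1 0 0 | 0.031 0 0.1 0 0 | 0.031 0 0.1 0 0 | 0.031 0 0.1 0 0 | 0.031 0 0.1 0 0 | 0.031 0 0.1 0 0 | 0.031 0 0.1 0 0 | 0.031 0 0 0 0'; python3 nudge.py '0.031 0 0.1 0 0 | 0.031 0 0.05 0 0 | 0.031 0 0 0 0 | 0.031 0 0 0 0 | 0 0 0 0 0 | 0 0 0 0 0 | 0 0 0 0 0 | 0 0 0 0 0'; python3 nudge.py '0 0 0 -1.75 0 | 0 0 0 -2 0 | 0 0 0 -2 0 | 0 0 0 -1 0 | 0 0 0 0 0 | 0 0 0 0 0 | 0 0 0 0 0 | 0 0 0 0 0'
python3 - <<'E'
from h import *
snap('wrist','w17');p=robot.get_obs()['tool_pos'];print(p)
g=cv2.cvtColor(cv2.imread('pics/w17.png'),cv2.COLOR_BGR2GRAY)
print(g[170,285:355]);flatfit('w17',170,0,0,p[0],p[2]+.006,yc=p[1])
E
```

```text
time: 56.47
tool_pos: [0.2976, -0.1234, 0.0088]
ee_rot: [3.141, 0.0, 1.498]
wrist_force: [-2.6, 0.9, 0.7]
width: 0.0312
finger_force: 1.2
time: 57.13
tool_pos: [0.3001, -0.1236, 0.0087]
ee_rot: [3.141, 0.0, 1.498]
wrist_force: [-2.6, -0.1, -0.3]
width: 0.0271
finger_force: 30.0
time: 57.8
tool_pos: [0.2987, -0.1226, 0.1407]
ee_rot: [-3.137, -0.003, 1.498]
wrist_force: [-0.4, 0.3, -4.6]
width: 0.0272
finger_force: 30.0
[ 0.2988 -0.1227  0.141 ]
[179 178 174 170 169 168 167 168 172 175 175 100  52  62  69  75  79  82
  86  89  90  93  97  97 100 100 102 103 104 105 108 105 109 108 109 108
 108 106 104 102 103 102 100  99 101  99  96  93  93  89  86  83  82  79
  75  73  68  61  54 136 173 177 177 178 176 177 178 178 179 183]
  a -0.3 [296.7 333.1] silh 295.2 343.8
  a -0.2 [297.6 335.2] silh 295.2 343.8
  a -0.1 [298.8 337. ] silh 295.2 343.8
  a 0 [300.2 338.7] silh 295.2 343.8
  a 0.1 [301.8 340.1] silh 295.2 343.8
  a 0.2 [303.7 341.3] silh 295.2 343.8
  a 0.3 [305.7 342.2] silh 295.2 343.8
```

```bash
python3 - <<'E'
from h import *
goto(.5823,-.076,.15,1.498)
E
python3 nudge.py '0 0.405 1.75 -0.1 0 | 0 0.405 1.75 -0.1 0 | 0 0.405 1.75 -0.1 0 | 0 0.405 1.75 -0.1 0 | 0 0.405 1.75 -0.1 0 | 0 0.405 1.75 0 0 | 0 0.405 1.75 0 0 | 0 0.415 1.75 0 0 | 0 0 0 0 0 | 0 0 0 0 0 | 0 0 0 0 0 | 0 0 0 0 0 | 0 0 0 0 0'
python3 - <<'E'
from h import *
goto(.5823,-.0772,.096,1.498)
E
```

```text
tcp [ 0.2988 -0.1227  0.141 ] yaw 1.4978 width 0.0269 F [ 0.4205  0.1362 -4.883 ] -> turn -0.000 dx 0.0672 dy 0.2794 dz -0.0090
time: 58.93
tool_pos: [0.583, -0.0794, 0.154]
ee_rot: [3.142, 0.0, 1.497]
wrist_force: [1.3, -0.2, -4.2]
width: 0.0272
finger_force: 30.0
tcp [ 0.583  -0.0794  0.154 ] yaw 1.4972 width 0.0272 F [ 1.2662 -0.169  -4.1759] -> turn -0.001 dx 0.0022 dy -0.0009 dz 0.0580
```

Converted, 0.03 m is 1.5, 0.02 m is 1.

```bash
python3 nudge.py '0 0.1 -0.05 1.5 0 | 0 0 0 1 0 | 0 0 0 0.4 0 | 0 0 0 0 0 | 0 0 0 0 0 | 0 0 0 0 0 | 0 0 0 0 0'; python3 nudge.py '0 0 0 0.1 0 | 0 0 0 0 0 | 0 0 0 0 0';python3 nudge.py '0 0 0 0.1 0 | 0 0 0 0 0 | 0 0 0 0 0';python3 nudge.py '0 0 0 0.1 0 | 0 0 0 0 0 | 0 0 0 0 0';python3 nudge.py '0 0 0 0.075 0 | 0 0 0 0 0 | 0 0 0 0 0'
```

```text
time: 59.52
tool_pos: [0.5844, -0.0775, 0.0981]
ee_rot: [3.138, 0.001, 1.498]
wrist_force: [0.1, -0.2, -4.0]
width: 0.0273
finger_force: 30.0
time: 59.77
tool_pos: [0.5834, -0.0771, 0.0941]
ee_rot: [3.141, 0.0, 1.498]
wrist_force: [-0.3, -0.1, -4.5]
width: 0.027
finger_force: 30.0
time: 60.02
tool_pos: [0.583, -0.0771, 0.0914]
ee_rot: [-3.141, 0.0, 1.498]
wrist_force: [-0.7, 0.0, -3.9]
width: 0.0271
finger_force: 30.0
time: 60.27
tool_pos: [0.583, -0.0771, 0.0895]
ee_rot: [-3.141, -0.0, 1.498]
wrist_force: [0.2, 0.3, -5.2]
width: 0.0275
finger_force: 30.0
time: 60.52
tool_pos: [0.5831, -0.0771, 0.0881]
ee_rot: [-3.141, 0.0, 1.498]
wrist_force: [-0.6, -0.2, -3.6]
width: 0.027
finger_force: 30.0
```

Converted, 0.0015 m is 0.075.

```bash
python3 nudge.py '0 0 0 0.075 0 | 0 0 0 0 0 | 0 0 0 0 0';python3 nudge.py '0 0 0 0.075 0 | 0 0 0 0 0 | 0 0 0 0 0';python3 nudge.py '0 0 0 0.075 0 | 0 0 0 0 0 | 0 0 0 0 0'
```

```text
time: 60.77
tool_pos: [0.5831, -0.0771, 0.0866]
ee_rot: [-3.141, 0.0, 1.498]
wrist_force: [0.6, 0.1, -3.8]
width: 0.0272
finger_force: 30.0
time: 61.02
tool_pos: [0.5831, -0.0771, 0.0851]
ee_rot: [-3.141, -0.0, 1.498]
wrist_force: [-0.0, -0.0, -3.8]
width: 0.0275
finger_force: 30.0
time: 61.27
tool_pos: [0.5831, -0.0771, 0.0836]
ee_rot: [-3.141, 0.0, 1.498]
wrist_force: [0.3, -0.0, -3.2]
width: 0.0273
finger_force: 30.0
```

```bash
python3 nudge.py '0 0 0 0.075 0 | 0 0 0 0 0 | 0 0 0 0 0';python3 nudge.py '0 0 0 0.075 0 | 0 0 0 0 0 | 0 0 0 0 0';python3 nudge.py '0 0 0 0.075 0 | 0 0 0 0 0 | 0 0 0 0 0'
```

```text
time: 61.52
tool_pos: [0.5831, -0.0771, 0.0821]
ee_rot: [-3.141, 0.0, 1.498]
wrist_force: [0.1, 0.5, -5.2]
width: 0.0272
finger_force: 30.0
time: 61.77
tool_pos: [0.5831, -0.0771, 0.0806]
ee_rot: [-3.141, 0.0, 1.498]
wrist_force: [-0.4, 0.3, -4.1]
width: 0.0273
finger_force: 30.0
time: 62.02
tool_pos: [0.5834, -0.0772, 0.0795]
ee_rot: [3.141, 0.0, 1.498]
wrist_force: [0.2, 0.0, -4.5]
width: 0.0272
finger_force: 30.0
```

Converted, 0.0027 m is 0.135, 0.002 m is 0.1.

```bash
python3 nudge.py '0 0 0 0.1 0 | 0 0 0 0 0 | 0.05 0 0 0 0 | 0.05 0 0 0 0 | 0.05 0 0 0 0 | 0.05 0 0 0 0 | 0.05 0 0.135 -0.05 0 | 0.05 0 0 0 0 | 0.05 0 0 0 0 | 0.034 0 0 0 0 | 0 0 0 0 0 | 0 0 0 0 0 | 0 0 0 0 0 | 0 0 0 0 0 | 0 0 0 0 0'; python3 nudge.py '0 0 0 -1.5 0 | 0 0 0 -2 0 | 0 -0.415 -1.975 0 0 | 0 -0.415 -1.975 0 0 | 0 -0.415 -1.975 0 0 | 0 -0.415 -1.975 0 0 | 0 -0.415 -1.975 0 0 | 0 -0.415 -1.975 0 0 | 0 -0.415 -1.975 0 0 | 0 -0.415 -1.975 0 0 | 0 0 0 0 0 | 0 0 0 0 0 | 0 0 0 0 0'
python3 - <<'E'
from h import *
goto(.268,-.12,.015,1.498)
E
```

```text
time: 63.27
tool_pos: [0.5849, -0.0772, 0.0781]
ee_rot: [-3.139, 0.0, 1.498]
wrist_force: [-4.3, 1.0, 2.1]
width: 0.0267
finger_force: 30.0
time: 64.35
tool_pos: [0.2661, -0.1205, 0.1479]
ee_rot: [3.14, 0.0, 1.497]
wrist_force: [-0.3, 0.8, -5.2]
width: 0.0269
finger_force: 30.0
tcp [ 0.2661 -0.1205  0.1479] yaw 1.4969 width 0.0269 F [-0.2556  0.7941 -5.2237] -> turn -0.001 dx 0.0007 dy 0.0018 dz 0.1329
```

Converted, 0.04 m is 2, 0.035 m is 1.75.

```bash
python3 nudge.py '0 0 0.1 2 0 | 0 0 0 2 0 | 0 0 0 1.75 0 | 0 0 0 0.7 0 | 0 0 0 0 0 | 0 0 0 0 0 | 0 0 0 0 0 | 0 0 0 0 0'; python3 nudge.py '0 0 0 0.1 0 | 0 0 0 0 0 | 0 0 0 0 0';python3 nudge.py '0 0 0 0.075 0 | 0 0 0 0 0 | 0 0 0 0 0'; python3 nudge.py '0 0 0 0.075 0 | 0 0 0 0 0 | 0 0 0 0 0'
```

```text
time: 65.02
tool_pos: [0.2695, -0.1215, 0.021]
ee_rot: [3.139, 0.002, 1.499]
wrist_force: [0.5, 0.2, -3.7]
width: 0.0268
finger_force: 29.9
time: 65.27
tool_pos: [0.2682, -0.1209, 0.0178]
ee_rot: [3.141, 0.001, 1.498]
wrist_force: [0.7, 0.3, -4.7]
width: 0.0268
finger_force: 29.9
time: 65.52
tool_pos: [0.2678, -0.1206, 0.0157]
ee_rot: [-3.142, 0.0, 1.498]
wrist_force: [0.7, 0.1, -5.0]
width: 0.0269
finger_force: 29.9
time: 65.77
tool_pos: [0.2677, -0.1206, 0.0141]
ee_rot: [-3.141, -0.0, 1.498]
wrist_force: [-0.4, 0.5, -4.8]
width: 0.0268
finger_force: 29.9
```

```bash
python3 nudge.py '0 0 0 0.06 0 | 0 0 0 0 0 | 0 0 0 0 0';python3 nudge.py '0 0 0 0.06 0 | 0 0 0 0 0 | 0 0 0 0 0'; python3 nudge.py '0 0 0 0.04 0 | 0 0 0 0 0 | 0 0 0 0 0'
```

```text
time: 66.02
tool_pos: [0.2678, -0.1206, 0.013]
ee_rot: [-3.141, 0.0, 1.498]
wrist_force: [0.5, 1.0, -4.5]
width: 0.0267
finger_force: 29.9
time: 66.27
tool_pos: [0.2679, -0.1206, 0.0119]
ee_rot: [3.141, 0.0, 1.498]
wrist_force: [-0.7, -0.1, -4.2]
width: 0.0267
finger_force: 29.9
time: 66.52
tool_pos: [0.268, -0.1208, 0.0116]
ee_rot: [3.141, 0.0, 1.498]
wrist_force: [-2.1, 0.3, 0.6]
width: 0.0268
finger_force: 29.9
```

Converted, 0.004 m is 0.2, -0.002 m is -0.1.

```bash
python3 nudge.py '0 0 0 -0.025 0 | 0.028 0 0 0 0 | 0.028 0 0 0 0 | 0.028 0 0 0.2 0 | 0.028 0 0 0.2 0 | 0.028 0 0 0 0 | 0.028 0 0.1 -0.1 0 | 0.028 0 0.1 -0.1 0 | 0.028 0 0.1 -0.1 0 | 0.028 0 0.1 -0.1 0 | 0.03 0 0.1 -0.05 0 | 0.034 0 0.1 0 0 | 0.034 0 0.1 0 0 | 0.034 0 0.1 0 0 | 0.034 0 0.1 0 0 | 0.034 0 0.1 0 0 | 0.034 0 0.1 0 0'; python3 nudge.py '0.034 0 0.1 0 0 | 0.034 0 0.1 0 0 | 0.034 0 0.1 0 0 | 0.034 0 0.1 0 0 | 0.034 0 0.1 0 0 | 0.034 0 0.05 0 0 | 0.034 0 0 0 0 | 0.034 0 0 0 0'; python3 nudge.py '0.034 0 0 0.15 0 | 0.034 0 0 0 0 | 0 0 0 0 0 | 0 0 0 0 0 | 0 0 0 0 0 | 0 0 0 0 0 | 0 0 0 -1.75 0 | 0 0 0 -2 0 | 0 0 0 -2 0 | 0 0 0 -1 0 | 0 0 0 0 0 | 0 0 0 0 0 | 0 0 0 0 0 | 0 0 0 0 0'
python3 - <<'E'
from h import *
snap('wrist','w18');p=robot.get_obs()['tool_pos'];print(p)
g=cv2.cvtColor(cv2.imread('pics/w18.png'),cv2.COLOR_BGR2GRAY)
print(g[170,285:355]);flatfit('w18',170,0,0,p[0],p[2]+.006,yc=p[1])
E
```

```text
time: 67.93
tool_pos: [0.2899, -0.1222, 0.0125]
ee_rot: [-3.141, -0.0, 1.498]
wrist_force: [-0.2, -0.0, -0.4]
width: 0.034
finger_force: 0.0
time: 68.6
tool_pos: [0.3008, -0.123, 0.0126]
ee_rot: [-3.141, 0.0, 1.498]
wrist_force: [0.9, 0.8, -0.1]
width: 0.0339
finger_force: 0.0
time: 69.77
tool_pos: [0.2991, -0.122, 0.1414]
ee_rot: [-3.136, -0.003, 1.498]
wrist_force: [0.2, 0.4, -5.0]
width: 0.0272
finger_force: 29.9
[ 0.2993 -0.1221  0.1417]
[169 170 167 166 162 159 161 162 164 165 170 170  98  51  58  64  89 100
 102 223 240 241 241 240 240 240 240 241 241 241 239 241 241 242 242 242
 243 242 241 239 240 239 240 240 239 240 239 239 239 239 238 237 238 208
 134 105  84  61  51  49 118 161 170 171 169 170 169 171 171 171]
  a -0.3 [296.8 333.2] silh 295.3 343.9
  a -0.2 [297.7 335.2] silh 295.3 343.9
  a -0.1 [298.9 337.1] silh 295.3 343.9
  a 0 [300.3 338.7] silh 295.3 343.9
  a 0.1 [301.9 340.1] silh 295.3 343.9
  a 0.2 [303.7 341.3] silh 295.3 343.9
  a 0.3 [305.7 342.3] silh 295.3 343.9
```

```bash
python3 nudge.py '0 0.415 1.78 -0.05 0 | 0 0.415 1.78 -0.05 0 | 0 0.415 1.78 -0.05 0 | 0 0.415 1.78 -0.05 0 | 0 0.415 1.78 -0.05 0 | 0 0.415 1.78 -0.05 0 | 0 0.415 1.78 -0.05 0 | 0 0.415 1.78 -0.05 0 | 0 0 0 0 0 | 0 0 0 0 0 | 0 0 0 0 0 | 0 0 0 0 0 | 0 0 0 0 0'
python3 - <<'E'
from h import *
goto(.5883,-.0772,.0776,1.498)
E
```

```text
time: 70.9
tool_pos: [0.5886, -0.0778, 0.1527]
ee_rot: [-3.141, 0.0, 1.497]
wrist_force: [-0.2, -0.3, -3.6]
width: 0.027
finger_force: 29.9
tcp [ 0.5886 -0.0778  0.1527] yaw 1.4971 width 0.027 F [-0.2414 -0.3307 -3.6148] -> turn -0.001 dx 0.0006 dy -0.0003 dz 0.0751
```

The rows are not in the units I measure in: shifts go in units of 20 mm and turns go in units of 0.1 rad. I convert before sending: 0.03 m is 1.5, 0.025 m is 1.25.

```bash
python3 nudge.py '0 0.025 -0.025 1.5 0 | 0 0 0 1.25 0 | 0 0 0 0.6 0 | 0 0 0 0.2 0 | 0 0 0 0 0 | 0 0 0 0 0 | 0 0 0 0 0 | 0 0 0 0 0'; python3 nudge.py '0 0 0 0.075 0 | 0 0 0 0 0 | 0 0 0 0 0';python3 nudge.py '0 0 0 0.075 0 | 0 0 0 0 0 | 0 0 0 0 0'
```

```text
time: 71.57
tool_pos: [0.5903, -0.0774, 0.0835]
ee_rot: [3.138, 0.001, 1.498]
wrist_force: [0.9, -0.2, -4.5]
width: 0.0274
finger_force: 29.9
time: 71.82
tool_pos: [0.5893, -0.077, 0.0803]
ee_rot: [3.141, 0.0, 1.498]
wrist_force: [-0.2, 1.1, -4.0]
width: 0.0267
finger_force: 29.9
time: 72.07
tool_pos: [0.5891, -0.077, 0.0785]
ee_rot: [-3.141, 0.0, 1.498]
wrist_force: [-1.2, 0.3, -3.8]
width: 0.0273
finger_force: 29.9
```

Converted, -0.0006 m is -0.03, 0.001 m is 0.05.

```bash
python3 nudge.py '0 0 -0.03 0 0 | 0 0 0 0.05 0 | 0 0 0 0 0 | 0 0 0 0 0';python3 nudge.py '0 0 0 0.04 0 | 0 0 0 0 0 | 0 0 0 0 0'
```

```text
time: 72.4
tool_pos: [0.5888, -0.0771, 0.0779]
ee_rot: [3.141, 0.0, 1.498]
wrist_force: [-0.0, -0.4, -2.1]
width: 0.0274
finger_force: 29.9
time: 72.65
tool_pos: [0.5888, -0.0771, 0.0778]
ee_rot: [3.141, 0.0, 1.498]
wrist_force: [-2.5, -0.1, 2.8]
width: 0.0276
finger_force: 29.9
```

Seated; release and measure.

Converted, -0.031 m is -1.55, -0.025 m is -1.25.

```bash
python3 nudge.py '0.032 0 0 0 0 | 0.04 0 0 0 0 | 0.05 0 0 0 0 | 0.05 0 0 -1.25 0 | 0.05 0 0 -1.55 0 | 0.05 0 0 0 0 | 0.05 0 0 0 0 | 0.05 0 0 0 0 | 0.05 0 0 0 0';  python3 - <<'E'
from h import *
snap('wrist','w19');rows=range(155,188,3)
edges('w19',rows); goto(.5883,-.0772,.0778,1.498)
flatfit('w19',170,0,0,.5886,.082,yc=-.0775)
for f in('w19',):
  g=cv2.cvtColor(cv2.imread(f'pics/{f}.png'),cv2.COLOR_BGR2GRAY);print(g[170,296:346])
E
```

```text
time: 73.4
tool_pos: [0.5878, -0.0768, 0.1311]
ee_rot: [-3.139, -0.0, 1.498]
wrist_force: [0.1, -0.0, 0.1]
width: 0.0499
finger_force: 0.0
w19 [301.5    307.1538 333.5    339.5   ] centre offset -0.1730769230769056
tcp [ 0.5877 -0.0768  0.1309] yaw 1.4978 width 0.0499 F [ 0.5286 -0.1936  0.1647] -> turn -0.000 dx -0.0004 dy 0.0006 dz 0.0531
  a -0.3 [303.7 331. ] silh 302.4 339.2
  a -0.2 [304.4 332.5] silh 302.4 339.2
  a -0.1 [305.3 333.9] silh 302.4 339.2
  a 0 [306.4 335.2] silh 302.4 339.2
  a 0.1 [307.7 336.3] silh 302.4 339.2
  a 0.2 [309.  337.2] silh 302.4 339.2
  a 0.3 [310.6 337.9] silh 302.4 339.2
[156 155 155 154 155 156 103  60  59  86 103 169 236 244 244 244 243 244
 245 244 243 245 245 246 246 246 244 243 244 244 243 244 244 243 243 242
 242 215 139 101  73  54  50 105 148 159 158 157 157 156]
```

Run:
```python
from h import *
for f,c,vy,vx in(('w12',322,-.068,.4487),('w19',320,-.078,.5886)):
    g=cv2.cvtColor(cv2.imread(f'pics/{f}.png'),cv2.COLOR_BGR2GRAY);print(f,g[100:175:3,c]);
    X=[vx+.0043,vy+.0598,.091];print(proj(f,X))
    u,v=map(int,proj(f,X));print(v-14,g[v-14:v+16,u])
snap('scene','sc9')
goto(.5105,-.168,.15,1.498)
```

```text
w12 [116  58  59  58  58  56  61  60  60  58 117 146 168 167 167 166 249 250
 250 249 249 249 248 248 249]
(np.float64(322.18469905909063), np.float64(139.2120357635688))
125 [ 59  57  58  58  57 117 143 154 146 160 168 168 168 168 167 167 168 167
 168 167 166 244 249 249 249 250 250 249 250 250]
w19 [105  55  53  54  52  52  53  52  53  54  87 153 153 121 159 159 162 247
 247 246 247 246 246 246 245]
(np.float64(320.8383240708782), np.float64(139.33335150244068))
125 [ 52  53  54  51  56  87 131 150 153 154 152 153 152 153 121 130 156 159
 157 160 159 162 160 162 240 246 247 247 247 247]
tcp [ 0.5877 -0.0768  0.1309] yaw 1.4978 width 0.05 F [ 0.0832  0.2723 -0.7327] -> turn -0.000 dx -0.0966 dy -0.0704 dz -0.0191
```

Converted, -0.0352 m is -1.76, -0.0322 m is -1.61.

```bash
python3 nudge.py '0.05 0 0 -1 0 | 0.05 -1.61 0 0 0 | 0.05 -1.61 0 0 0 | 0.05 -1.61 0 0 0 | 0.05 0 -1.76 0 0 | 0.05 0 -1.76 0 0 | 0.05 0 0 0 0 | 0.05 0 0 0 0 | 0.05 0 0 0 0'
python3 - <<'E'
from h import *
goto(.5112,-.1675,.069,1.498)
E
```

```text
time: 74.25
tool_pos: [0.5118, -0.1682, 0.1528]
ee_rot: [3.141, 0.0, 1.498]
wrist_force: [0.5, 0.6, -0.6]
width: 0.0499
finger_force: 0.0
tcp [ 0.5118 -0.1682  0.1528] yaw 1.4977 width 0.0499 F [ 0.496   0.6453 -0.5852] -> turn -0.000 dx 0.0007 dy -0.0006 dz 0.0838
```

Converted, 0.03 m is 1.5, 0.02 m is 1.

```bash
python3 nudge.py '0.05 0 -0.025 1.5 0 | 0.05 0 0 1.5 0 | 0.05 0 0 1 0 | 0.05 0 0 0.15 0 | 0.05 0 0 0 0 | 0.05 0 0 0 0 | 0 0 0 0 0 | 0 0 0 0 0 | 0 0 0 0 0 | 0 0 0 0 0 | 0 0 0 0 0 | 0 0 0 0 0'; python3 nudge.py '0 0.1 0 0 0 | 0 0.2 0 0 0 | 0 0.3 0 0 0 | 0 0.4 0 0 0 | 0 0.45 0 0 0 | 0 0.45 0 0 0 | 0 0.45 0 0 0 | 0 0.45 0 0 0 | 0 0.45 0 0 0 | 0 0.45 0 0 0 | 0 0.45 0 0 0 | 0 0.45 0 0 0 | 0 0.45 0 0 0 | 0 0.45 0 0 0 | 0 0.4 0 0 0 | 0 0.35 0 0 0 | 0 0.3 0 0 0 | 0 0.2 0 0 0 | 0 0.1 0 0 0 | 0 0 0 0 0'
```

```text
time: 75.25
tool_pos: [0.5115, -0.1683, 0.0703]
ee_rot: [3.14, 0.0, 1.498]
wrist_force: [0.2, -0.2, -0.4]
width: 0.0155
finger_force: 30.0
time: 76.92
tool_pos: [0.5214, -0.0304, 0.0702]
ee_rot: [3.14, -0.001, 1.498]
wrist_force: [4.9, 0.5, 4.8]
width: 0.0159
finger_force: 30.0
```

Converted, 0.003 m is 0.15, 0.002 m is 0.1.

```bash
python3 nudge.py '0 0.15 0 0 0 | 0 0.15 0 0 0 | 0 0.15 0 0 0 | 0 0.1 0 0 0 | 0 0.05 0 0 0 | 0 0 0 0 0 | 0 0 0 0 0'; python3 nudge.py '0 0.075 0 0 0 | 0 0.05 0 0 0 | 0 0 0 0 0 | 0 0 0 0 0'
```

```text
time: 77.5
tool_pos: [0.5223, -0.0192, 0.0702]
ee_rot: [3.14, -0.0, 1.498]
wrist_force: [5.0, -1.6, 3.5]
width: 0.0159
finger_force: 30.0
time: 77.83
tool_pos: [0.5223, -0.0187, 0.0702]
ee_rot: [3.14, 0.004, 1.497]
wrist_force: [4.5, -5.6, 4.4]
width: 0.0155
finger_force: 30.0
```

Converted, -0.04 m is -2, 0.036 m is 1.8.

```bash
python3 nudge.py '0 -0.1 0 0 0 | 0.05 0 0 0 0 | 0.06 0 0 0 0 | 0.06 0 0 0 0 | 0.06 0 0 -1.5 0 | 0.08 -1.5 0 -1.5 0 | 0.08 -1.5 0 -2 0 | 0.08 0 0 -2 0 | 0.08 0 0 -2 0 | 0.08 0 0 -2 0 | 0.08 0 0 -1.5 0 | 0.094 1.8 -0.5 0 0 | 0.094 1.8 -0.5 0 0 | 0.094 1.8 -0.5 0 0 | 0.094 1.8 -0.5 0 0 | 0.094 1.8 -0.5 0 0 | 0.094 1.8 -0.5 0 0 | 0.094 1.8 -0.5 0 0 | 0.094 1.8 -0.5 0 0 | 0.094 1.8 -0.5 0 0'; python3 nudge.py '0.094 1.8 -0.5 0 0 | 0.094 1.8 -0.5 0 0 | 0.094 1.2 -0.5 0 0 | 0.094 0 0 0 -1.2 | 0.094 0 0 0 -1.2 | 0.094 0 0 0 -1.2 | 0.094 0 0 0 -1.2 | 0.094 0 0 0 -1.2 | 0.094 0 0 0 -1.2 | 0.094 0 0 0 -1.2 | 0.094 0 0 0 -1.2 | 0.094 0 0 0 -1.2 | 0.094 0 0 0 -1.2 | 0.094 0 0 0 -1.2 | 0.094 0 0 0 -1.2 | 0.094 0 0 0 -1.2 | 0.094 0 0 0 -1.2 | 0.094 0 0 0 0 | 0.094 0 0 0 0 | 0.094 0 0 0 0'
python3 - <<'E'
from h import *
snap('wrist','w20');snap('scene','sc10');snap('side','s10');goto(.435,.341,.2,3.19)
E
```

```text
time: 79.5
tool_pos: [0.4496, 0.2578, 0.3111]
ee_rot: [-3.137, 0.002, 1.498]
wrist_force: [0.6, -1.5, -0.1]
width: 0.0942
finger_force: 0.0
time: 81.17
tool_pos: [0.4282, 0.3541, 0.3117]
ee_rot: [-3.14, -0.002, -3.108]
wrist_force: [-0.0, -0.5, -0.1]
width: 0.0939
finger_force: 0.0
tcp [0.4285 0.3542 0.3122] yaw -3.1065 width 0.0945 F [ 0.1576  0.2385 -0.3813] -> turn -0.013 dx -0.0058 dy -0.0135 dz 0.1122
```

View pics/w20.png

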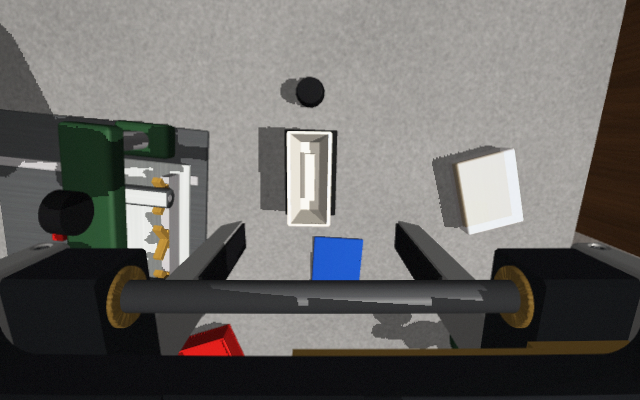

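Run:
```python
from h import *
W=[(286,130),(331.5,131),(330,226),(288,226)]
for w in W: print(atz('w20',*w,.068))
C=lambda u,v:('scene0',390+(u+.5)/3-.5,140+(v+.5)/3-.5)
D=lambda u,v:('side0',195+(u-300+.5)/2.526-.5,300+(v+.5)/2.526-.5)
# world: w20 up=-x, right=+y
for w,c,d in zip(W,[(60,47),(115,40),(170,127),(118,138)],[(748,68),(728,152),(537,112),(557,38)]):
    print(tri(('w20',*w),C(*c),D(*d)), 'WD',tri(('w20',*w),D(*d))[0])
for w in[(314,237),(362,239)]: print('bb',atz('w20',*w,.006))
for f in('sc10','s10'):
    h=cv2.cvtColor(cv2.imread(f'pics/{f}.png'),cv2.COLOR_BGR2HSV);m=((abs(h[...,0].astype(int)-112)<8)&(h[...,1]>180)&(h[...,2]>90)).astype(np.uint8)
    n,l,st,ce=cv2.connectedComponentsWithStats(m)
    for i in range(1,n):
        if st[i][4]>200: 
            ct=max(cv2.findContours((l==i).astype(np.uint8),0,1)[0],key=cv2.contourArea);q=cv2.approxPolyDP(ct,4,True)[:,0];print(f,st[i],atz(f,*ce[i],.006),[atz(f,*map(float,k),.006)[:2].round(4).tolist() for k in q])
```

```text
[0.366  0.3063 0.068 ]
[0.3652 0.3686 0.068 ]
[0.5014 0.3723 0.068 ]
[0.5036 0.3106 0.068 ]
(array([0.367 , 0.3075, 0.0728]), [0.001186818546225074, 0.004474805364712179, 0.003427288212326052]) WD [0.3656 0.3074 0.0783]
(array([0.3657, 0.3682, 0.0705]), [0.0005439468175179762, 0.0012987036540004417, 0.0015054418147422391]) WD [0.3661 0.3686 0.0695]
(array([0.5   , 0.372 , 0.0701]), [0.0006901044253195119, 0.0010798743648187015, 0.0008375597894890786]) WD [0.5006 0.3723 0.069 ]
(array([0.505 , 0.3149, 0.0711]), [0.004683792281359061, 0.006483242255242515, 0.0019401285984516283]) WD [0.5048 0.3103 0.0664]
bb [0.5421 0.3487 0.006 ]
bb [0.5428 0.4304 0.006 ]
sc10 [ 73   0  48  37 959] [-1.6133 -1.2716  0.006 ] [[-2.0831, -1.549], [-2.0878, -1.3842], [-1.8477, -1.2746], [-2.0092, -1.4201], [-1.7967, -1.3679], [-1.9844, -1.5196], [-1.2626, -1.3032], [-1.2666, -1.1799], [-1.3777, -1.2192], [-1.2628, -1.1661], [-1.2721, -1.0571], [-1.4328, -1.114], [-1.2453, -1.0302], [-1.3248, -1.0293], [-2.1766, -1.3651]]
sc10 [ 440  210   51   42 1282] [0.6188 0.3869 0.006 ] [[0.5443, 0.3505], [0.6795, 0.3457], [0.6811, 0.4262], [0.547, 0.4277]]
s10 [ 189  329   84   57 2905] [0.6108 0.3918 0.006 ] [[0.6782, 0.3494], [0.6819, 0.4278], [0.5464, 0.4318], [0.5448, 0.3515]]
```

```bash
python3 - <<'E'
from h import *
goto(.434,.3395,.0595,3.1706)
E
python3 nudge.py '0.094 -0.31 0.725 1.5 0.06 | 0.094 0 0 2 0 | 0.094 0 0 2 0 | 0.094 0 0 2 0 | 0.094 0 0 2 0 | 0.094 0 0 2 0 | 0.094 0 0 0.5 0 | 0.094 0 0 0 0 | 0.094 0 0 0 0 | 0.094 0 0 0 0'
python3 - <<'E'
from h import *
goto(.434,.3395,.0595,3.1706)
E
```

```text
tcp [0.4285 0.3542 0.3122] yaw -3.1065 width 0.0945 F [ 0.1576  0.2385 -0.3813] -> turn 0.006 dx -0.0050 dy -0.0148 dz 0.2527
time: 82.15
tool_pos: [0.4364, 0.3703, 0.0761]
ee_rot: [3.138, 0.005, -3.112]
wrist_force: [0.2, -0.9, 1.2]
width: 0.0944
finger_force: 0.0
tcp [0.4364 0.3703 0.0761] yaw -3.1117 width 0.0944 F [ 0.2332 -0.8543  1.1628] -> turn 0.001 dx 0.0033 dy -0.0307 dz 0.0166
```

```bash
python3 nudge.py '0.094 0.05 -0.5 -0.25 0 | 0.094 0.05 -0.5 0 0 | 0.094 0.05 -0.535 0 0 | 0.094 0 0 0 0 | 0.094 0 0 0 0 | 0.094 0 0 0 0'
python3 - <<'E'
from h import *
goto(.434,.3395,.0595,3.1706)
E
```

```text
time: 82.65
tool_pos: [0.4324, 0.3379, 0.0778]
ee_rot: [3.141, 0.0, -3.112]
wrist_force: [0.6, 0.5, 0.4]
width: 0.0942
finger_force: 0.0
tcp [0.4324 0.3379 0.0778] yaw -3.1121 width 0.0942 F [0.6116 0.505  0.3987] -> turn 0.000 dx -0.0016 dy 0.0015 dz 0.0183
```

Converted, 0.01 m is 0.5, 0.005 m is 0.25.

```bash
python3 nudge.py '0.094 -0.075 0.075 0.5 0 | 0.094 0 0 0.25 0 | 0.094 0 0 0 0 | 0.094 0 0 0 0 | 0.094 0 0 0 0'
python3 - <<'E'
from h import *
goto(.434,.3395,.0595,3.1706)
E
```

```text
time: 83.07
tool_pos: [0.4336, 0.3398, 0.0621]
ee_rot: [-3.141, -0.001, -3.111]
wrist_force: [-0.3, 0.3, 0.3]
width: 0.094
finger_force: 0.0
tcp [0.4336 0.3398 0.0621] yaw -3.1111 width 0.094 F [-0.3047  0.2686  0.3143] -> turn 0.002 dx -0.0004 dy -0.0003 dz 0.0026
```

```bash
python3 nudge.py '0.094 0 0 0.12 0 | 0.094 0 0 0 0 | 0.07 0 0 0 0 | 0.07 0 0 0 0 | 0.07 0 0 0 0 | 0 0 0 0 0 | 0 0 0 0 0 | 0 0 0 0 0 | 0 0 0 0 0 | 0 0 0 0 0'; python3 nudge.py '0 0 0 -0.15 0 | 0 0 0 -0.25 0 | 0 0 0 -0.35 0 | 0 0 0 0 0 | 0 0 0 0 0'
python3 - <<'E'
from h import *
snap('scene','sc11');snap('side','s11')
a=cv2.imread('pics/sc11.png')[140:210,385:475];b=cv2.imread('pics/s11.png')[290:385,260:400]
cv2.imwrite('pics/c13.png',np.hstack([cv2.resize(a,(500,389),interpolation=2)[:,:370],cv2.resize(b,None,fx=3,fy=4.1,interpolation=2)[:389]]))
E
```

```text
time: 83.9
tool_pos: [0.4338, 0.3397, 0.0602]
ee_rot: [-3.141, 0.0, -3.111]
wrist_force: [-0.0, -0.1, 0.3]
width: 0.0615
finger_force: 30.0
time: 84.32
tool_pos: [0.4343, 0.3401, 0.0761]
ee_rot: [3.141, 0.002, -3.111]
wrist_force: [0.3, -0.1, -0.8]
width: 0.0618
finger_force: 30.0
```

View pics/c13.png

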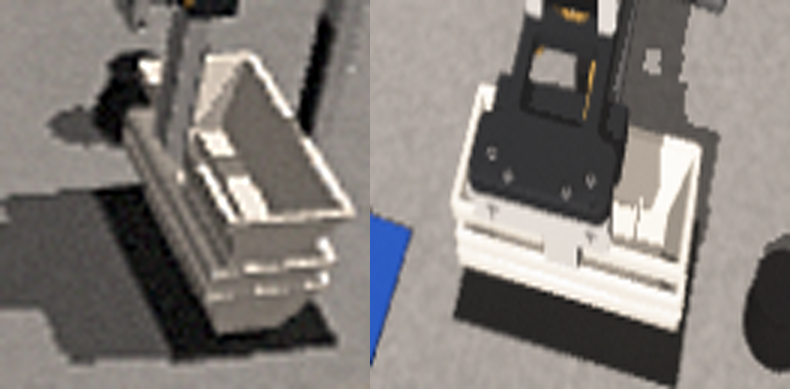

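Converted, -0.03 m is -1.5, -0.02 m is -1, 0.053 rad is 0.53.

```bash
python3 nudge.py '0 0 0 -1 0 | 0 0 0 -1.5 0 | 0 0 0 -1.5 0 | 0 0 0 0 0.53 | 0 0 0 0 0'
python3 - <<'E'
from h import *
goto(.613,.389,.045,np.pi-.024)
E
```

```text
time: 84.83
tool_pos: [0.4349, 0.3405, 0.1577]
ee_rot: [3.139, 0.004, 3.118]
wrist_force: [-0.7, -0.3, -1.0]
width: 0.0615
finger_force: 30.0
tcp [0.4349 0.3405 0.1577] yaw 3.1179 width 0.0615 F [-0.7499 -0.3301 -1.0156] -> turn 0.000 dx -0.1769 dy 0.0528 dz 0.1127
```

Converted, 0.03 m is 1.5, -0.0295 m is -1.475.

```bash
python3 nudge.py '0 -1.475 0.44 0 0 | 0 -1.475 0.44 0 0 | 0 -1.475 0.44 0 0 | 0 -1.475 0.44 0 0 | 0 -1.475 0.44 0 0 | 0 -1.47 0.44 0 0 | 0 0 0 1.5 0 | 0 0 0 1.5 0 | 0 0 0 1.5 0 | 0 0 0 0 0 | 0 0 0 0 0 | 0 0 0 0 0 | 0 0 0 0 0'
python3 - <<'E'
from h import *
goto(.613,.389,.036,np.pi-.024)
E
```

```text
time: 85.92
tool_pos: [0.6131, 0.3892, 0.0683]
ee_rot: [3.139, 0.004, 3.119]
wrist_force: [0.9, 0.7, -1.2]
width: 0.0615
finger_force: 30.0
tcp [0.6131 0.3892 0.0683] yaw 3.1192 width 0.0615 F [ 0.8594  0.6895 -1.2203] -> turn 0.002 dx 0.0001 dy -0.0002 dz 0.0323
```

```bash
python3 nudge.py '0 0 0 0.75 0 | 0 0 0 0.5 0 | 0 0 0 0.2 0 | 0 0 0 0 0 | 0 0 0 0 0 | 0 0 0 0 0'; python3 nudge.py '0 0 0 0.1 0 | 0 0 0 0 0 | 0 0 0 0 0'; python3 nudge.py '0 0 0 0.075 0 | 0 0 0 0 0 | 0 0 0 0 0'
```

```text
time: 86.42
tool_pos: [0.6122, 0.3887, 0.037]
ee_rot: [3.141, 0.001, 3.119]
wrist_force: [0.3, 0.5, -0.7]
width: 0.0616
finger_force: 30.0
time: 86.67
tool_pos: [0.6125, 0.3888, 0.0355]
ee_rot: [3.141, 0.002, 3.119]
wrist_force: [0.8, 0.1, 2.8]
width: 0.0619
finger_force: 30.0
time: 86.92
tool_pos: [0.6125, 0.3888, 0.0355]
ee_rot: [3.14, 0.002, 3.119]
wrist_force: [-2.7, -1.3, 7.6]
width: 0.0618
finger_force: 30.0
```

Contact on the board. Release, rise and check everything.

Converted, -0.04 m is -2, 0.04 m is 2.

```bash
python3 nudge.py '0 0 0 -0.075 0 | 0.07 0 0 0 0 | 0.08 0 0 0 0 | 0.085 0 0 0 0 | 0.085 0 0 0 0 | 0.085 0 0 -1.5 0 | 0.085 0 0 -2 0 | 0.085 0 0 -2 0 | 0.085 0 0 -2 0 | 0.085 2 0 -1 0 | 0.085 2 0 0 0 | 0.085 2 0 0 0 | 0.085 2 0 0 0 | 0.085 0 0 0 0 | 0.085 0 0 0 0 | 0.085 0 0 0 0'
python3 - <<'E'
from h import *
for n,f in(('scene','sc12'),('side','s12'),('wrist','w22')): snap(n,f)
a=cv2.imread('pics/sc12.png')[125:290,220:500];b=cv2.imread('pics/s12.png')[170:395,180:430]
cv2.imwrite('pics/fin.png',np.hstack([cv2.copyMakeBorder(cv2.resize(a,(450,265),interpolation=2),0,50,0,0,0),cv2.resize(b,(350,315),interpolation=2)]))
print(robot.get_obs()['tool_pos'])
E
```

```text
time: 88.25
tool_pos: [0.455, 0.3922, 0.203]
ee_rot: [3.141, 0.001, 3.119]
wrist_force: [-0.5, -0.3, -0.0]
width: 0.085
finger_force: 0.0
[0.4561 0.392  0.2026]
```

View pics/fin.png

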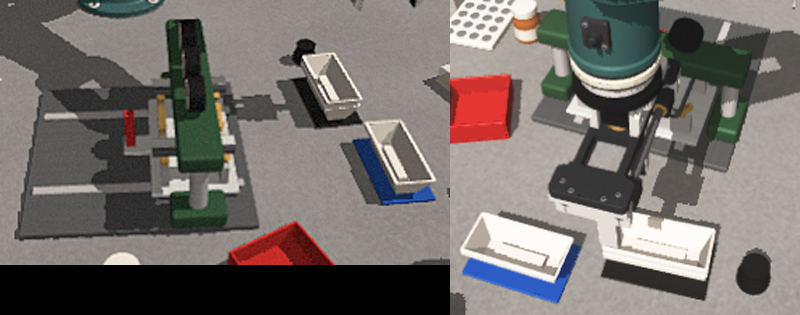

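```bash
python3 -c "
from bench import robot
print(robot.close_job())"
```

```text
the job is handed in; nothing more can be done
None
```

I handed the job in at about 88 s of simulated time; the hand-in call returned no verdict. Both shafts present lie in vees a and c, flats up within about 0.03 rad when measured before the push and not re-measured under the bridge. The carriage moved about 149 mm to its home stop, and the top tray stands on the blue board (which had been knocked aside) with the other two still nested.

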